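# Hang the bar lamp level from its sliding hanger

## Robot

A 7-joint arm with a two-finger parallel gripper is mounted at the origin on a cart in front of the work surface, level with it; the furniture and walls round the work are solid. World frame = base frame: x ahead of the robot, y to its left, z up, the work surface at z = 0. Lengths are in mm, angles in rad, forces in N, time in s.
With the tool pointing down it reaches from about 400 to 875 mm from the base axis. Payload 4.4 kg.
Tool frame: the origin (TCP) lies at the very end of the fingers, on their centre line; the grasp point (between the pads) lies 19 mm behind it; z points along the fingers, y is the direction in which the jaws open and shut (so a half turn about z gives the same grasp; the last joint's range is limited). The gripper opens to 85 mm and grips with 20 to 120 N. Pads are 22 mm wide; open, the fingers measure 114 mm over their backs; the gripper's body (76 mm by 85 mm) begins 54 mm behind the grasp point. The pads swing forward as they close: fully open they stand 13 mm farther back than shut.
Start: joints at [1.28, 0.628, 0.038, 1.517, -0.027, 0.996, -0.02], TCP at [144.92, -633.653, 231.313] pointing down, gripper open.
Joint ranges: [-3.06, 3.06], [-0.37, 2.12], [-1.25, 1.32], [0.18, 2.47], [-1.1, 4.24], [0.23, 1.98], [-2.94, 2.94]. Speed limits (rad/s): [2.57, 2.57, 3.14, 3.14, 3.14, 3.14, 3.14].

## Interface

Orientations are given as [roll, pitch, yaw] about the fixed x, y, z axes, in that order (R = Rz(yaw) Ry(pitch) Rx(roll)).
In Python, from cell import read_state, get_image, calibration, finish_job gives the robot as it stands. The module is installed in compiled form; this text tells all that it offers.
- The arm moves only by the tool apply_moves, never from a script. Its argument "increments" is a list of rows, each an object of numbers: "tx", "ty", "tz": the shift along the world's x, y, z in m; "rx", "ry", "rz": the turn, a rotation vector about the world's x, y, z in units of 5 degrees (1.0 is 5 degrees); "claw": the finger opening in m, from 0 to 0.0854. In form: [{"tx": .., "ty": .., "tz": .., "rx": .., "ry": .., "rz": .., "claw": ..}, ...]. A call has 1 to 12 rows; each row is the pose to reach, as a shift and turn from the pose commanded when the call began; what a row does not reach only later rows make up. A row lasts 1/10 s, in which the tool goes at most 50 mm and 8.59 degrees, less where a joint would pass 70% of its speed; a pose out of reach is approached as far as the arm can. A call with a gripper value outside its range is refused whole. The fingers move at their own pace and stop on an object; the grip force is fixed at half the most. Time passes only in rows, so rows that repeat a pose let the fingers close. It gives the time, the measured TCP pose, the force and the opening at its end, in the units of the state.
- read_state(): the state, without advancing time (a new reading comes with each control period).
- get_image(name): name is "scene" or "top" or "wrist"; returns the picture (420x560x3 uint8, red, green, blue); there is no depth.
- calibration(name): a dict with "camera_matrix" (3x3 intrinsics, pixels), "distortion" ([k1, k2, p1, p2, k3] as OpenCV has them; the pictures are not rectified), "origin" and "attitude" of the camera in the world. Camera axes: x right, y up, looking along -z (the intrinsics and any distortion apply to the point x, -y, -z); pixel columns grow to the right and rows downward; lengths in mm; the calibration is good to about 2 mm. A picture is of the moment at which its call begins: read the wrist's pose just before it. calibration takes no time and is no camera call; for the wrist camera it gives the pose at the moment of the call.
- finish_job(): hands the job in, once; it reports no verdict.
The state is a dict: "clock": time; "qpos": joint angles; "qd": joint speeds; "tau": joint torques, N m; "eef_pos": TCP position; "tool_rot": TCP orientation; "force": force on the tool from outside, world axes, zero at the start; "torque": the same for the moment, N m; "width": finger opening in mm.
Only numpy, scipy, OpenCV 4.12 (cv2) and the standard library are available. Lean on these libraries where they do the work, as an engineer would, in place of code of your own. Each camera call takes 0.05 s, during which the arm holds its last target. There are 200 camera calls.

## Task

The bar lamp is to hang level from its single sliding hanger, but its sealed driver makes one end heavier than the other. Find its balance point by sliding the lamp lengthwise over the right-hand edge of the rubber-topped block until it just tips by its own weight and rests there untouched, then mark that point by running the hanger along the rail to it, and hang the lamp by the hanger's eye on the hook of the bench stand so that it hangs level, still and free. Handle the lamp gently, never pressing it hard on the block or on the hook, and leave the other parts on the bench where they are.

Things in the scene. Friction and masses are not known exactly. Their poses are not given: they have to be found in the camera images.
- lamp: Aluminium bar lamp with grey end caps, 280 mm long (its y), 36 wide (x), 25 high (z), 0.5 to 0.65 kg, lying on its flat diffuser on the block. Origin: middle of the underside; z up. A heavy driver hidden inside puts its balance point up to 34 mm either side of the middle. It slides on the block with some friction (3 to 8 N). Its -y end (robot's right) sticks out beyond the block's tipping edge
- hanger (a joint): Place of the black hanger along the rail on the lamp's top, in m: 0 at the lamp's middle, growing towards the lamp's +y; limits +-0.105. It starts near the -y end. It slides stiffly (about 3 N; press down lightly, or it may drag the lamp along), stays where it is left, but slips along the rail if the lamp hangs from it tilted by more than about 0.5 rad or is jerked. The hanger weighs 20 g
- eye (a point): Middle of the hole in the hanger's upright plate, 60 mm above the lamp's underside. The plate is 36 mm wide (lamp y), 8 mm thick (lamp x), its top 41 mm above this point; grip it by its two edges, 36 mm apart. The hole goes through along lamp x, is 24 mm wide, from 15 mm below this point to a pointed top 20 mm above it; hung, the rod sits in the point, this point about 15 mm below the rod's centre line
- block: Wooden bench block with a black rubber top, fixed, 100 mm (x) by 180 mm (y) by 26 mm high; origin: middle of its underside. Its top is non-slip rubber, its upper -y edge (robot's right) is the tipping edge
- edge (a point): Middle of the block's tipping edge: its upper right-hand (-y) corner, 26 mm above the bench, 90 mm from the block's middle; the edge runs along the block's x. Once the lamp's balance point is past this edge, its -y end sinks to the bench and it rests tilted by 0.13 to 0.23 rad; but a finger pushing on the other end can hold that end down by friction, so the tipping may show only when it lets go
- stand: Steel bench stand, fixed: round base 104 mm across, upright 12 mm post on the origin (middle of its underside), from which a rod reaches level along the stand's -x, towards the robot
- hook (a point): Resting place on the stand's rod, on its centre line, 210 mm above the bench. The rod is 8 mm thick, level, along the stand's x, and ends about 20 to 25 mm nearer the robot (-x) than this point in a tip turned up to 13 mm above the centre line; the post is 78 mm behind (+x)
- capacitor: Bystander: upright can capacitor, 25 mm across, 44 mm high; origin under its middle
- relay: Bystander: clear-cased relay, 28 by 21 by 36 mm high; origin under its middle
- tin: Bystander: small open tin of screws, 63 mm across, 29 mm high; origin under its middle
- board: Bystander: small populated circuit board, 36 by 50 by 16 mm; origin under its middle

How it is judged:
By the outcome, as a careful person would: the job done as asked, in the order asked, and still so for the second after the job is handed in, with the robot touching nothing.
It also fails if it takes over 72 s, if anything falls off the work surface, if the arm or the gripper's body presses on something with over 40 N, if the wrist force passes 120 N, or if a joint passes its speed limit or range.

## Working session

There is one attempt and no reset: what is moved stays moved. The work goes in short steps, Python scripts to look and compute and a tool call to move; the robot and the scene stay as the last step left them, time stands still between calls to the robot, and variables do not carry over. Pictures are saved under pics/ and viewed, about 8 in all and at most 12, crops included, and the job is handed in when it is done.

Besides the shell and the picture viewer there is one more tool, called after "Request:" as name(argument=value, ...) on one line, values as JSON. apply_moves: Moves the arm, as the interface text tells. Its arguments: {"type":"object","properties":{"increments":{"type":"array"}},"required":["increments"]}

```bash
mkdir -p pics; cat > h.py <<'E'
import numpy as np, cv2
from cell import *
from scipy.spatial.transform import Rotation as R
def cam(n):
    c=calibration(n); K=np.array(c["camera_matrix"],float); d=np.array(c["distortion"],float); o=np.array(c["origin"],float); a=np.array(c["attitude"],float)
    A=a if a.shape==(3,3) else R.from_euler('xyz',a).as_matrix()
    return K,d,o,A
def ray(C,u,v):
    K,d,o,A=C; p=cv2.undistortPoints(np.array([[[u,v]]],float),K,d)[0,0]
    return o,A@np.array([p[0],-p[1],-1])
def onz(C,u,v,z):
    o,r=ray(C,u,v); return o+r*(z-o[2])/r[2]
def proj(C,P):
    K,d,o,A=C; q=A.T@(np.array(P,float)-o); q=np.array([q[0],-q[1],-q[2]])
    return cv2.projectPoints(q[None],np.zeros(3),np.zeros(3),K,d)[0].ravel()
def two(C1,p1,C2,p2):
    o1,r1=ray(C1,*p1);o2,r2=ray(C2,*p2)
    s=np.linalg.lstsq(np.c_[r1,-r2],o2-o1,rcond=None)[0]
    a=o1+r1*s[0];b=o2+r2*s[1]; return (a+b)/2,np.linalg.norm(a-b)
def snap(n,f):
    im=get_image(n); cv2.imwrite(f"pics/{f}.png",im[:,:,::-1]); return im
E
python3 - <<'E'
from h import *
print(calibration("scene"),calibration("top"),calibration("wrist"))
print(read_state())
a=snap("scene","s0");b=snap("top","t0")
E
```

```text
{'camera_matrix': array([[467.13519772,   0.        , 279.32357943],
       [  0.        , 467.13519772, 205.59848492],
       [  0.        ,   0.        ,   1.        ]]), 'distortion': array([-0.06003771,  0.        ,  0.        ,  0.        ,  0.        ]), 'origin': array([ 55.26837434,  52.48939565, 789.57634243]), 'attitude': array([ 0.80706534,  0.00900369, -2.28465829])} {'camera_matrix': array([[411.24610556,   0.        , 284.70107487],
       [  0.        , 411.24610556, 210.56892927],
       [  0.        ,   0.        ,   1.        ]]), 'distortion': array([-0.0195113,  0.       ,  0.       ,  0.       ,  0.       ]), 'origin': array([ 413.59894725, -405.94074511, 1083.02869309]), 'attitude': array([ 0.15961087,  0.01411106, -1.57160698])} {'camera_matrix': array([[361.90872715,   0.        , 281.90299847],
       [  0.        , 361.90872715, 208.65444047],
       [  0.        ,   0.        ,   1.        ]]), 'distortion': array([-0.07079986,  0.        ,  0.        ,  0.        ,  0.        ]), 'origin': array([ 223.99920307, -614.66515386,  374.02778279]), 'attitude': array([-0.32081812,  0.00241551, -1.34657896])}
{'clock': 0.0, 'qpos': array([ 1.28019228,  0.62935127,  0.03843747,  1.51836765, -0.02703341,
        0.99628701, -0.01999749]), 'qd': array([-1.15429700e-05,  1.06146164e-03, -6.47511789e-04,  1.32682150e-03,
        5.00029838e-05, -1.62421078e-03, -7.19445671e-04]), 'tau': array([ 5.86218903e-04, -5.63391852e+01,  1.22604668e+00, -1.93438947e+01,
        1.07987429e-02,  1.06688321e-02, -1.60874697e-05]), 'eef_pos': array([ 144.79667724, -633.02896826,  230.3857726 ]), 'tool_rot': array([-3.13969682e+00, -5.39455128e-06,  2.24791992e-01]), 'force': array([ 0.06225864,  0.04672912, -0.50380957]), 'torque': array([-0.04389631,  0.02931869,  0.01890044]), 'width': 85.46021395188063}
```

View pics/s0.png

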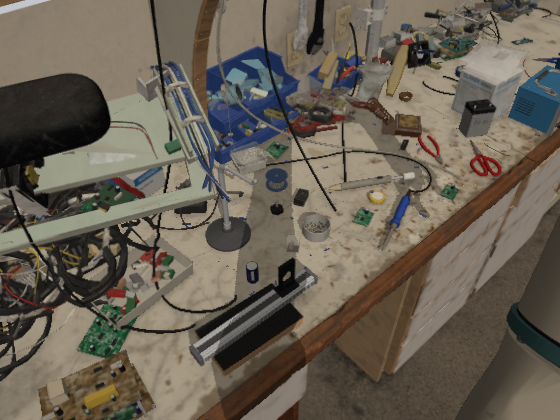

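View pics/t0.png

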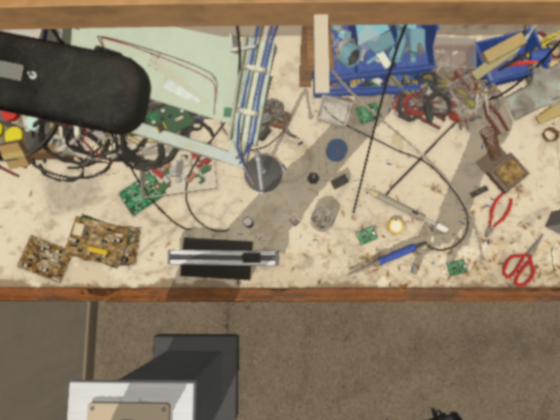

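```bash
python3 - <<'E'
from h import *
T=cam("top");S=cam("scene")
for n,u,v,z in [("lampL",169,257,51),("lampR",279,257,51),("blk1",182,239,26),("blk2",253,239,26),("blk3",181,277,26),("blk4",252,279,26),("base",262,172,8)]:
    print(n,onz(T,u,v,z).round(1))
for n,u,v,z in [("base",228,233,8),("lampnear",198,352,51),("lampfar",312,275,51)]: print('S',n,onz(S,u,v,z).round(1))
a=cv2.imread("pics/s0.png");b=cv2.imread("pics/t0.png")
c=cv2.resize(a[170:380,180:340],None,fx=2.5,fy=2.5,interpolation=3)
d=cv2.resize(b[145:290,160:290],None,fx=3,fy=3,interpolation=3)
o=np.zeros((525,790,3),np.uint8);o[:525,:400]=c;o[:435,400:790]=d
cv2.imwrite("pics/c0.png",o)
E
```

```text
lampL [ 462.6 -100.9   51. ]
lampR [ 462.3 -377.2   51. ]
blk1 [ 510.1 -125.3   26. ]
blk2 [ 509.8 -309.4   26. ]
blk3 [ 413.  -126.5   26. ]
blk4 [ 408.  -307.9   26. ]
base [ 692.  -329.9    8. ]
S base [ 686.  -329.5    8. ]
S lampnear [ 458.4 -101.1   51. ]
S lampfar [ 449.6 -365.9   51. ]
```

View pics/c0.png

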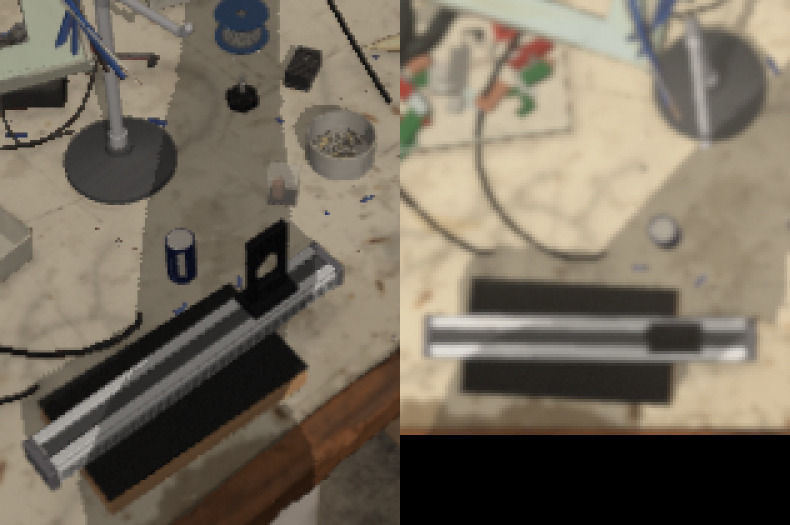

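```bash
python3 - <<'E'
from h import *
T=cam("top");S=cam("scene")
print(two(S,(254.5,180.5),T,(261.5,193)))
for z in (210,223): print(z,onz(T,261.5,193,z).round(1),onz(S,254.5,180.5,z).round(1))
for P in [(612,-330,210),(690,-330,210),(690,-330,0),(612,-190,150),(612,-470,150),(590,-190,150)]: print(P,proj(T,P).round(1),proj(S,P).round(1))
a=cv2.imread("pics/s0.png");b=cv2.imread("pics/t0.png")
c=cv2.resize(a[110:270,180:300],None,fx=3.3,fy=3.3,interpolation=2)
d=cv2.resize(b[115:215,210:310],None,fx=3.9,fy=3.9,interpolation=2)
o=np.zeros((530,790,3),np.uint8);o[:c.shape[0],:c.shape[1]]=c;o[:390,400:790]=d
cv2.imwrite("pics/c1.png",o)
E
```

```text
(array([ 591.34062078, -343.89299012,  218.55535767]), np.float64(0.567020589283542))
210 [ 592.9 -343.5  210. ] [ 599.6 -349.7  210. ]
223 [ 590.2 -344.4  223. ] [ 587.4 -340.7  223. ]
(612, -330, 210) [255.4 184.4] [242.3 181.8]
(690, -330, 210) [255.8 149.9] [218.4 162.6]
(690, -330, 0) [262.2 173.5] [227.5 234.3]
(612, -190, 150) [197.5 190.4] [184.5 239.2]
(612, -470, 150) [318.  189.9] [296.3 174.6]
(590, -190, 150) [197.1 199.7] [191. 246.]
```

View pics/c1.png

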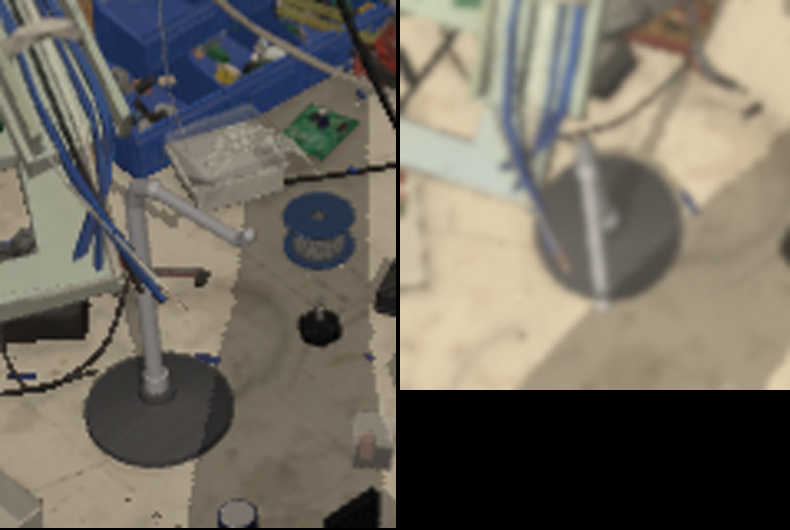

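```bash
python3 - <<'E'
from h import *
T=cam("top");S=cam("scene")
print('tip',two(S,(255.2,181.2),T,(261.8,192.4)))
print('ptop',two(S,(223.3,166.7),T,(256.9,152.2)))
print('cable end',two(S,(234.5,201),T,(252.3,183)))
print('shelf corner',two(S,(207,196),T,(233,165)), two(S,(180,202),T,(215,153)))
print('cap',onz(T,160+264/3,145+231/3,44),onz(S,180+180/2.5,170+238/2.5,44))
E
```

```text
tip (array([ 592.471797  , -345.03324764,  215.71433098]), np.float64(1.4811074654573495))
ptop (array([ 685.12736723, -333.90804584,  201.31091828]), np.float64(5.857620023869117))
cable end (array([ 627.56769434, -318.13997225,  156.42629372]), np.float64(0.08690271841000836))
shelf corner (array([ 664.84832993, -276.5543952 ,  170.40401761]), np.float64(5.23861328819803)) (array([ 697.12002091, -232.30381293,  159.07503968]), np.float64(5.358928778536001))
cap [ 551.63622439 -297.73432892   44.        ] [ 552.20737652 -295.36257583   44.        ]
```

Request:
apply_moves(increments=[{"tx": 0.317,"ty": 0.573,"tz": -0.03,"rz": -2.58,"claw": 0},{"tx": 0.317,"ty": 0.573,"tz": -0.03,"rz": -2.58,"claw": 0},{"tx": 0.317,"ty": 0.573,"tz": -0.03,"rz": -2.58,"claw": 0},{"tx": 0.317,"ty": 0.573,"tz": -0.03,"rz": -2.58,"claw": 0},{"tx": 0.317,"ty": 0.573,"tz": -0.03,"rz": -2.58,"claw": 0},{"tx": 0.317,"ty": 0.573,"tz": -0.03,"rz": -2.58,"claw": 0},{"tx": 0.317,"ty": 0.573,"tz": -0.03,"rz": -2.58,"claw": 0},{"tx": 0.317,"ty": 0.573,"tz": -0.03,"rz": -2.58,"claw": 0},{"tx": 0.317,"ty": 0.573,"tz": -0.03,"rz": -2.58,"claw": 0},{"tx": 0.317,"ty": 0.573,"tz": -0.03,"rz": -2.58,"claw": 0},{"tx": 0.317,"ty": 0.573,"tz": -0.03,"rz": -2.58,"claw": 0},{"tx": 0.317,"ty": 0.573,"tz": -0.03,"rz": -2.58,"claw": 0}])

```text
$.increments[0]: bad value
```

Request:
apply_moves(increments=[{"tx": 0.317,"ty": 0.573,"tz": -0.03,"rx": 0.0,"ry": 0.0,"rz": -2.58,"claw": 0.0},{"tx": 0.317,"ty": 0.573,"tz": -0.03,"rx": 0.0,"ry": 0.0,"rz": -2.58,"claw": 0.0},{"tx": 0.317,"ty": 0.573,"tz": -0.03,"rx": 0.0,"ry": 0.0,"rz": -2.58,"claw": 0.0},{"tx": 0.317,"ty": 0.573,"tz": -0.03,"rx": 0.0,"ry": 0.0,"rz": -2.58,"claw": 0.0},{"tx": 0.317,"ty": 0.573,"tz": -0.03,"rx": 0.0,"ry": 0.0,"rz": -2.58,"claw": 0.0},{"tx": 0.317,"ty": 0.573,"tz": -0.03,"rx": 0.0,"ry": 0.0,"rz": -2.58,"claw": 0.0},{"tx": 0.317,"ty": 0.573,"tz": -0.03,"rx": 0.0,"ry": 0.0,"rz": -2.58,"claw": 0.0},{"tx": 0.317,"ty": 0.573,"tz": -0.03,"rx": 0.0,"ry": 0.0,"rz": -2.58,"claw": 0.0},{"tx": 0.317,"ty": 0.573,"tz": -0.03,"rx": 0.0,"ry": 0.0,"rz": -2.58,"claw": 0.0},{"tx": 0.317,"ty": 0.573,"tz": -0.03,"rx": 0.0,"ry": 0.0,"rz": -2.58,"claw": 0.0},{"tx": 0.317,"ty": 0.573,"tz": -0.03,"rx": 0.0,"ry": 0.0,"rz": -2.58,"claw": 0.0},{"tx": 0.317,"ty": 0.573,"tz": -0.03,"rx": 0.0,"ry": 0.0,"rz": -2.58,"claw": 0.0}])

```text
clock: 1.3
eef_pos: [435.6, -107.3, 203.7]
tool_rot: [3.141, 0.0, -0.0]
force: [1.1, -1.1, -0.4]
width: 0.1
```

Request:
apply_moves(increments=[{"tx": 0.0265,"ty": 0.041,"tz": 0.0,"rx": 0.0,"ry": 0.0,"rz": 0.0,"claw": 0.0},{"tx": 0.0265,"ty": 0.041,"tz": -0.05,"rx": 0.0,"ry": 0.0,"rz": 0.0,"claw": 0.0},{"tx": 0.0265,"ty": 0.041,"tz": -0.1,"rx": 0.0,"ry": 0.0,"rz": 0.0,"claw": 0.0},{"tx": 0.0265,"ty": 0.041,"tz": -0.145,"rx": 0.0,"ry": 0.0,"rz": 0.0,"claw": 0.0},{"tx": 0.0265,"ty": 0.041,"tz": -0.17,"rx": 0.0,"ry": 0.0,"rz": 0.0,"claw": 0.0},{"tx": 0.0265,"ty": 0.041,"tz": -0.17,"rx": 0.0,"ry": 0.0,"rz": 0.0,"claw": 0.0}])

```text
clock: 1.9
eef_pos: [458.9, -67.8, 30.8]
tool_rot: [-3.141, 0.007, -0.0]
force: [-1.2, -0.8, -0.7]
width: 0.0
```

```bash
python3 - <<'E'
from h import *
s=read_state();print(s['eef_pos'],s['clock'])
a=get_image("scene");b=get_image("top");w=get_image("wrist")
o=np.zeros((600,790,3),np.uint8)
o[:420,:560]=w
c=cv2.resize(b[200:290,140:290],None,fx=1.5,fy=1.5);o[420:420+c.shape[0],:c.shape[1]]=c
d=a[220:390,170:340];o[425:595,300:470]=d
cv2.imwrite("pics/a1.png",o[:,:,::-1])
E
```

```text
[458.89952304 -67.76162587  30.81305133] 1.9
```

View pics/a1.png

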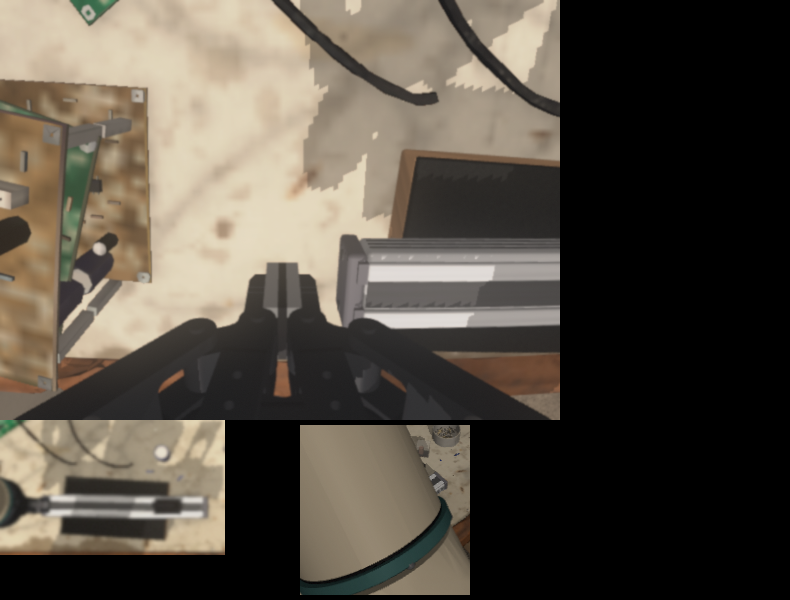

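```bash
cat >> h.py <<'E'
def tipcheck(save=None):
    s=read_state(); C=cam("wrist"); w=get_image("wrist")
    if save: cv2.imwrite(f"pics/{save}.png",w[:,:,::-1])
    g=w.min(2).astype(int); out=[]
    for c in (380,400,430,460,500,540):
        r=np.where(g[200:400,c]>150)[0]+200
        out.append((c,int(r.min()),int(r.max()),len(r)) if len(r) else (c,))
    print(s['clock'],s['eef_pos'].round(1),s['force'].round(1),out)
    return C,w
E
python3 - <<'E'
from h import *
C,w=tipcheck()
for p in [(357,238),(362,328),(362,262),(365,328)]: print(onz(C,*p,51).round(1))
E
```

```text
2.05 [462.2 -68.4  34.8] [-0.  -0.   0.6] [(380, 216, 321, 54), (400, 257, 327, 36), (430, 257, 327, 37), (460, 257, 326, 37), (500, 257, 324, 31), (540, 256, 323, 32)]
[489.2 -96.5  51. ]
[ 448.  -101.5   51. ]
[479.  -99.1  51. ]
[ 448.  -102.8   51. ]
```

Request:
apply_moves(increments=[{"tx": 0.001,"ty": -0.01,"tz": 0.0,"rx": 0.0,"ry": 0.0,"rz": 0.0,"claw": 0.0},{"tx": 0.001,"ty": -0.015,"tz": 0.0,"rx": 0.0,"ry": 0.0,"rz": 0.0,"claw": 0.0},{"tx": 0.001,"ty": -0.021,"tz": 0.0,"rx": 0.0,"ry": 0.0,"rz": 0.0,"claw": 0.0},{"tx": 0.001,"ty": -0.027,"tz": 0.0,"rx": 0.0,"ry": 0.0,"rz": 0.0,"claw": 0.0},{"tx": 0.001,"ty": -0.033,"tz": 0.0,"rx": 0.0,"ry": 0.0,"rz": 0.0,"claw": 0.0},{"tx": 0.001,"ty": -0.039,"tz": 0.0,"rx": 0.0,"ry": 0.0,"rz": 0.0,"claw": 0.0},{"tx": 0.001,"ty": -0.045,"tz": 0.0,"rx": 0.0,"ry": 0.0,"rz": 0.0,"claw": 0.0},{"tx": 0.001,"ty": -0.05,"tz": 0.0,"rx": 0.0,"ry": 0.0,"rz": 0.0,"claw": 0.0},{"tx": 0.001,"ty": -0.05,"tz": 0.0,"rx": 0.0,"ry": 0.0,"rz": 0.0,"claw": 0.0},{"tx": 0.001,"ty": -0.05,"tz": 0.0,"rx": 0.0,"ry": 0.0,"rz": 0.0,"claw": 0.0}])

```text
clock: 3.1
eef_pos: [463.4, -116.6, 35.1]
tool_rot: [-3.139, -0.002, 0.001]
force: [0.4, 7.4, 5.8]
width: 0.3
```

```bash
python3 - <<'E'
from h import *
C,w=tipcheck("w1")
for c in (345,350,355,360,365,370): print(c, w[290,c])
E
```

```text
3.1 [ 463.4 -116.6   35.1] [0.4 7.4 5.8] [(380, 259, 320, 29), (400, 259, 329, 37), (430, 259, 329, 37), (460, 259, 329, 37), (500, 259, 328, 36), (540, 259, 327, 37)]
345 [110 106 103]
350 [110 106 103]
355 [111 106 104]
360 [111 107 104]
365 [111 107 104]
370 [111 106 104]
```

Request:
apply_moves(increments=[{"tx": 0.0,"ty": 0.01,"tz": 0.0,"rx": 0.0,"ry": 0.0,"rz": 0.0,"claw": 0.0},{"tx": 0.0,"ty": 0.01,"tz": 0.0,"rx": 0.0,"ry": 0.0,"rz": 0.0,"claw": 0.0},{"tx": 0.0,"ty": 0.01,"tz": 0.0,"rx": 0.0,"ry": 0.0,"rz": 0.0,"claw": 0.0}])

```text
clock: 3.45
eef_pos: [462.6, -108.7, 34.1]
tool_rot: [3.141, -0.0, -0.001]
force: [-1.1, 0.1, -0.3]
width: -0.1
```

```bash
python3 - <<'E'
from h import *
C,w=tipcheck("w2")
for p in [(400,259),(400,329)]: print(onz(C,*p,51).round(1))
E
```

```text
3.45 [ 462.6 -108.7   34.1] [-1.1  0.1 -0.3] [(380, 258, 321, 30), (400, 258, 329, 37), (430, 258, 328, 37), (460, 258, 328, 36), (500, 258, 327, 35), (540, 257, 326, 36)]
[ 480.9 -154.2   51. ]
[ 448.1 -157.9   51. ]
```

Request:
apply_moves(increments=[{"tx": 0.0,"ty": -0.01,"tz": 0.0,"rx": 0.0,"ry": 0.0,"rz": 0.0,"claw": 0.0},{"tx": 0.0,"ty": -0.014,"tz": 0.0,"rx": 0.0,"ry": 0.0,"rz": 0.0,"claw": 0.0},{"tx": 0.0,"ty": -0.014,"tz": 0.0,"rx": 0.0,"ry": 0.0,"rz": 0.0,"claw": 0.0},{"tx": 0.0,"ty": -0.014,"tz": 0.0,"rx": 0.0,"ry": 0.0,"rz": 0.0,"claw": 0.0},{"tx": 0.0,"ty": -0.004,"tz": 0.0,"rx": 0.0,"ry": 0.0,"rz": 0.0,"claw": 0.0},{"tx": 0.0,"ty": -0.004,"tz": 0.0,"rx": 0.0,"ry": 0.0,"rz": 0.0,"claw": 0.0},{"tx": 0.0,"ty": -0.004,"tz": 0.0,"rx": 0.0,"ry": 0.0,"rz": 0.0,"claw": 0.0},{"tx": 0.0,"ty": -0.004,"tz": 0.0,"rx": 0.0,"ry": 0.0,"rz": 0.0,"claw": 0.0}])

```text
clock: 4.3
eef_pos: [462.7, -112.2, 33.9]
tool_rot: [3.141, -0.0, -0.0]
force: [-0.2, -0.4, -1.1]
width: -0.1
```

```bash
python3 -c "from h import *;tipcheck()"
```

```text
4.3 [ 462.7 -112.2   33.9] [-0.2 -0.4 -1.1] [(380, 259, 321, 31), (400, 259, 329, 38), (430, 258, 329, 37), (460, 258, 329, 38), (500, 258, 328, 38), (540, 258, 326, 37)]
```

Request:
apply_moves(increments=[{"tx": 0.0,"ty": -0.01,"tz": 0.0,"rx": 0.0,"ry": 0.0,"rz": 0.0,"claw": 0.0},{"tx": 0.0,"ty": -0.014,"tz": 0.0,"rx": 0.0,"ry": 0.0,"rz": 0.0,"claw": 0.0},{"tx": 0.0,"ty": -0.014,"tz": 0.0,"rx": 0.0,"ry": 0.0,"rz": 0.0,"claw": 0.0},{"tx": 0.0,"ty": -0.004,"tz": 0.0,"rx": 0.0,"ry": 0.0,"rz": 0.0,"claw": 0.0},{"tx": 0.0,"ty": -0.004,"tz": 0.0,"rx": 0.0,"ry": 0.0,"rz": 0.0,"claw": 0.0},{"tx": 0.0,"ty": -0.004,"tz": 0.0,"rx": 0.0,"ry": 0.0,"rz": 0.0,"claw": 0.0},{"tx": 0.0,"ty": -0.004,"tz": 0.0,"rx": 0.0,"ry": 0.0,"rz": 0.0,"claw": 0.0}])

```text
clock: 5.05
eef_pos: [462.6, -116.2, 33.9]
tool_rot: [3.141, -0.0, -0.0]
force: [0.2, -0.2, 0.1]
width: -0.1
```

```bash
python3 -c "from h import *;tipcheck()"
```

```text
5.05 [ 462.6 -116.2   33.9] [ 0.2 -0.2  0.1] [(380, 259, 320, 28), (400, 259, 330, 38), (430, 259, 330, 38), (460, 258, 329, 38), (500, 258, 328, 38), (540, 257, 326, 38)]
```

Request:
apply_moves(increments=[{"tx": 0.0,"ty": -0.01,"tz": 0.0,"rx": 0.0,"ry": 0.0,"rz": 0.0,"claw": 0.0},{"tx": 0.0,"ty": -0.014,"tz": 0.0,"rx": 0.0,"ry": 0.0,"rz": 0.0,"claw": 0.0},{"tx": 0.0,"ty": -0.014,"tz": 0.0,"rx": 0.0,"ry": 0.0,"rz": 0.0,"claw": 0.0},{"tx": 0.0,"ty": -0.004,"tz": 0.0,"rx": 0.0,"ry": 0.0,"rz": 0.0,"claw": 0.0},{"tx": 0.0,"ty": -0.004,"tz": 0.0,"rx": 0.0,"ry": 0.0,"rz": 0.0,"claw": 0.0},{"tx": 0.0,"ty": -0.004,"tz": 0.0,"rx": 0.0,"ry": 0.0,"rz": 0.0,"claw": 0.0},{"tx": 0.0,"ty": -0.004,"tz": 0.0,"rx": 0.0,"ry": 0.0,"rz": 0.0,"claw": 0.0}])

```text
clock: 5.8
eef_pos: [462.6, -120.2, 33.9]
tool_rot: [3.141, -0.0, -0.0]
force: [-0.5, 0.3, 0.4]
width: 0.4
```

```bash
python3 -c "from h import *;tipcheck()"
```

```text
5.8 [ 462.6 -120.2   33.9] [-0.5  0.3  0.4] [(380, 259, 321, 31), (400, 259, 330, 39), (430, 259, 330, 38), (460, 259, 329, 37), (500, 258, 328, 38), (540, 258, 327, 37)]
```

Request:
apply_moves(increments=[{"tx": 0.0,"ty": -0.01,"tz": 0.0,"rx": 0.0,"ry": 0.0,"rz": 0.0,"claw": 0.0},{"tx": 0.0,"ty": -0.014,"tz": 0.0,"rx": 0.0,"ry": 0.0,"rz": 0.0,"claw": 0.0},{"tx": 0.0,"ty": -0.014,"tz": 0.0,"rx": 0.0,"ry": 0.0,"rz": 0.0,"claw": 0.0},{"tx": 0.0,"ty": -0.004,"tz": 0.0,"rx": 0.0,"ry": 0.0,"rz": 0.0,"claw": 0.0},{"tx": 0.0,"ty": -0.004,"tz": 0.0,"rx": 0.0,"ry": 0.0,"rz": 0.0,"claw": 0.0},{"tx": 0.0,"ty": -0.004,"tz": 0.0,"rx": 0.0,"ry": 0.0,"rz": 0.0,"claw": 0.0},{"tx": 0.0,"ty": -0.004,"tz": 0.0,"rx": 0.0,"ry": 0.0,"rz": 0.0,"claw": 0.0}])

```text
clock: 6.55
eef_pos: [462.6, -124.2, 33.9]
tool_rot: [3.141, -0.0, -0.0]
force: [-0.6, -0.4, 0.1]
width: -0.3
```

```bash
python3 -c "from h import *;tipcheck()"
```

```text
6.55 [ 462.6 -124.2   33.9] [-0.6 -0.4  0.1] [(380, 260, 321, 29), (400, 260, 331, 38), (430, 259, 330, 40), (460, 259, 330, 39), (500, 258, 328, 39), (540, 258, 327, 38)]
```

Request:
apply_moves(increments=[{"tx": 0.0,"ty": -0.01,"tz": 0.0,"rx": 0.0,"ry": 0.0,"rz": 0.0,"claw": 0.0},{"tx": 0.0,"ty": -0.014,"tz": 0.0,"rx": 0.0,"ry": 0.0,"rz": 0.0,"claw": 0.0},{"tx": 0.0,"ty": -0.014,"tz": 0.0,"rx": 0.0,"ry": 0.0,"rz": 0.0,"claw": 0.0},{"tx": 0.0,"ty": -0.004,"tz": 0.0,"rx": 0.0,"ry": 0.0,"rz": 0.0,"claw": 0.0},{"tx": 0.0,"ty": -0.004,"tz": 0.0,"rx": 0.0,"ry": 0.0,"rz": 0.0,"claw": 0.0},{"tx": 0.0,"ty": -0.004,"tz": 0.0,"rx": 0.0,"ry": 0.0,"rz": 0.0,"claw": 0.0},{"tx": 0.0,"ty": -0.004,"tz": 0.0,"rx": 0.0,"ry": 0.0,"rz": 0.0,"claw": 0.0}])

```text
clock: 7.3
eef_pos: [462.7, -128.2, 33.9]
tool_rot: [3.141, -0.0, -0.0]
force: [0.3, 0.9, -0.4]
width: -0.1
```

```bash
python3 -c "from h import *;tipcheck()"
```

```text
7.3 [ 462.7 -128.2   33.9] [ 0.3  0.9 -0.4] [(380, 260, 321, 29), (400, 260, 331, 40), (430, 260, 331, 38), (460, 259, 330, 40), (500, 259, 329, 39), (540, 258, 327, 38)]
```

Request:
apply_moves(increments=[{"tx": 0.0,"ty": -0.01,"tz": 0.0,"rx": 0.0,"ry": 0.0,"rz": 0.0,"claw": 0.0},{"tx": 0.0,"ty": -0.014,"tz": 0.0,"rx": 0.0,"ry": 0.0,"rz": 0.0,"claw": 0.0},{"tx": 0.0,"ty": -0.014,"tz": 0.0,"rx": 0.0,"ry": 0.0,"rz": 0.0,"claw": 0.0},{"tx": 0.0,"ty": -0.004,"tz": 0.0,"rx": 0.0,"ry": 0.0,"rz": 0.0,"claw": 0.0},{"tx": 0.0,"ty": -0.004,"tz": 0.0,"rx": 0.0,"ry": 0.0,"rz": 0.0,"claw": 0.0},{"tx": 0.0,"ty": -0.004,"tz": 0.0,"rx": 0.0,"ry": 0.0,"rz": 0.0,"claw": 0.0},{"tx": 0.0,"ty": -0.004,"tz": 0.0,"rx": 0.0,"ry": 0.0,"rz": 0.0,"claw": 0.0}])

```text
clock: 8.05
eef_pos: [462.7, -132.2, 33.9]
tool_rot: [3.141, -0.0, -0.0]
force: [-0.6, -0.2, -0.4]
width: 0.5
```

```bash
python3 -c "from h import *;tipcheck()"
```

```text
8.05 [ 462.7 -132.2   33.9] [-0.6 -0.2 -0.4] [(380, 261, 321, 28), (400, 261, 332, 38), (430, 260, 331, 40), (460, 260, 330, 39), (500, 259, 329, 39), (540, 258, 328, 39)]
```

Request:
apply_moves(increments=[{"tx": 0.0,"ty": -0.01,"tz": 0.0,"rx": 0.0,"ry": 0.0,"rz": 0.0,"claw": 0.0},{"tx": 0.0,"ty": -0.014,"tz": 0.0,"rx": 0.0,"ry": 0.0,"rz": 0.0,"claw": 0.0},{"tx": 0.0,"ty": -0.014,"tz": 0.0,"rx": 0.0,"ry": 0.0,"rz": 0.0,"claw": 0.0},{"tx": 0.0,"ty": -0.004,"tz": 0.0,"rx": 0.0,"ry": 0.0,"rz": 0.0,"claw": 0.0},{"tx": 0.0,"ty": -0.004,"tz": 0.0,"rx": 0.0,"ry": 0.0,"rz": 0.0,"claw": 0.0},{"tx": 0.0,"ty": -0.004,"tz": 0.0,"rx": 0.0,"ry": 0.0,"rz": 0.0,"claw": 0.0},{"tx": 0.0,"ty": -0.004,"tz": 0.0,"rx": 0.0,"ry": 0.0,"rz": 0.0,"claw": 0.0}])

```text
clock: 8.8
eef_pos: [462.6, -136.2, 33.9]
tool_rot: [3.141, -0.0, -0.0]
force: [-0.3, 0.3, -0.6]
width: 0.0
```

```bash
python3 -c "from h import *;tipcheck()"
```

```text
8.8 [ 462.6 -136.2   33.9] [-0.3  0.3 -0.6] [(380, 261, 321, 28), (400, 261, 332, 40), (430, 261, 331, 37), (460, 260, 331, 40), (500, 259, 329, 39), (540, 258, 328, 40)]
```

Request:
apply_moves(increments=[{"tx": 0.0,"ty": -0.01,"tz": 0.0,"rx": 0.0,"ry": 0.0,"rz": 0.0,"claw": 0.0},{"tx": 0.0,"ty": -0.014,"tz": 0.0,"rx": 0.0,"ry": 0.0,"rz": 0.0,"claw": 0.0},{"tx": 0.0,"ty": -0.014,"tz": 0.0,"rx": 0.0,"ry": 0.0,"rz": 0.0,"claw": 0.0},{"tx": 0.0,"ty": -0.004,"tz": 0.0,"rx": 0.0,"ry": 0.0,"rz": 0.0,"claw": 0.0},{"tx": 0.0,"ty": -0.004,"tz": 0.0,"rx": 0.0,"ry": 0.0,"rz": 0.0,"claw": 0.0},{"tx": 0.0,"ty": -0.004,"tz": 0.0,"rx": 0.0,"ry": 0.0,"rz": 0.0,"claw": 0.0},{"tx": 0.0,"ty": -0.004,"tz": 0.0,"rx": 0.0,"ry": 0.0,"rz": 0.0,"claw": 0.0}])

```text
clock: 9.55
eef_pos: [462.6, -140.2, 33.9]
tool_rot: [3.141, -0.0, -0.0]
force: [0.1, -0.8, 0.1]
width: 0.2
```

```bash
python3 -c "from h import *;tipcheck()"
```

```text
9.55 [ 462.6 -140.2   33.9] [ 0.1 -0.8  0.1] [(380, 262, 321, 27), (400, 262, 332, 37), (430, 261, 332, 40), (460, 260, 331, 39), (500, 260, 330, 38), (540, 259, 329, 40)]
```

Request:
apply_moves(increments=[{"tx": 0.0,"ty": -0.01,"tz": 0.0,"rx": 0.0,"ry": 0.0,"rz": 0.0,"claw": 0.0},{"tx": 0.0,"ty": -0.014,"tz": 0.0,"rx": 0.0,"ry": 0.0,"rz": 0.0,"claw": 0.0},{"tx": 0.0,"ty": -0.014,"tz": 0.0,"rx": 0.0,"ry": 0.0,"rz": 0.0,"claw": 0.0},{"tx": 0.0,"ty": -0.004,"tz": 0.0,"rx": 0.0,"ry": 0.0,"rz": 0.0,"claw": 0.0},{"tx": 0.0,"ty": -0.004,"tz": 0.0,"rx": 0.0,"ry": 0.0,"rz": 0.0,"claw": 0.0},{"tx": 0.0,"ty": -0.004,"tz": 0.0,"rx": 0.0,"ry": 0.0,"rz": 0.0,"claw": 0.0},{"tx": 0.0,"ty": -0.004,"tz": 0.0,"rx": 0.0,"ry": 0.0,"rz": 0.0,"claw": 0.0}])

```text
clock: 10.3
eef_pos: [462.6, -144.2, 33.9]
tool_rot: [3.141, -0.0, -0.0]
force: [-0.1, -0.5, 0.2]
width: -0.1
```

```bash
python3 -c "from h import *;tipcheck()"
```

```text
10.3 [ 462.6 -144.2   33.9] [-0.1 -0.5  0.2] [(380, 262, 320, 25), (400, 262, 332, 39), (430, 262, 332, 37), (460, 261, 331, 38), (500, 260, 330, 39), (540, 259, 329, 39)]
```

Request:
apply_moves(increments=[{"tx": 0.0,"ty": -0.01,"tz": 0.0,"rx": 0.0,"ry": 0.0,"rz": 0.0,"claw": 0.0},{"tx": 0.0,"ty": -0.014,"tz": 0.0,"rx": 0.0,"ry": 0.0,"rz": 0.0,"claw": 0.0},{"tx": 0.0,"ty": -0.014,"tz": 0.0,"rx": 0.0,"ry": 0.0,"rz": 0.0,"claw": 0.0},{"tx": 0.0,"ty": -0.004,"tz": 0.0,"rx": 0.0,"ry": 0.0,"rz": 0.0,"claw": 0.0},{"tx": 0.0,"ty": -0.004,"tz": 0.0,"rx": 0.0,"ry": 0.0,"rz": 0.0,"claw": 0.0},{"tx": 0.0,"ty": -0.004,"tz": 0.0,"rx": 0.0,"ry": 0.0,"rz": 0.0,"claw": 0.0},{"tx": 0.0,"ty": -0.004,"tz": 0.0,"rx": 0.0,"ry": 0.0,"rz": 0.0,"claw": 0.0}])

```text
clock: 11.05
eef_pos: [462.6, -148.2, 33.9]
tool_rot: [3.141, -0.0, -0.0]
force: [0.8, -0.2, -0.3]
width: -0.0
```

```bash
python3 -c "from h import *;tipcheck()"
```

```text
11.05 [ 462.6 -148.2   33.9] [ 0.8 -0.2 -0.3] [(380, 263, 288, 24), (400, 263, 332, 36), (430, 262, 333, 40), (460, 261, 332, 39), (500, 260, 330, 38), (540, 259, 329, 40)]
```

Request:
apply_moves(increments=[{"tx": 0.0,"ty": -0.01,"tz": 0.0,"rx": 0.0,"ry": 0.0,"rz": 0.0,"claw": 0.0},{"tx": 0.0,"ty": -0.014,"tz": 0.0,"rx": 0.0,"ry": 0.0,"rz": 0.0,"claw": 0.0},{"tx": 0.0,"ty": -0.014,"tz": 0.0,"rx": 0.0,"ry": 0.0,"rz": 0.0,"claw": 0.0},{"tx": 0.0,"ty": -0.004,"tz": 0.0,"rx": 0.0,"ry": 0.0,"rz": 0.0,"claw": 0.0},{"tx": 0.0,"ty": -0.004,"tz": 0.0,"rx": 0.0,"ry": 0.0,"rz": 0.0,"claw": 0.0},{"tx": 0.0,"ty": -0.004,"tz": 0.0,"rx": 0.0,"ry": 0.0,"rz": 0.0,"claw": 0.0},{"tx": 0.0,"ty": -0.004,"tz": 0.0,"rx": 0.0,"ry": 0.0,"rz": 0.0,"claw": 0.0}])

```text
clock: 11.8
eef_pos: [462.6, -152.2, 33.9]
tool_rot: [3.141, -0.0, -0.0]
force: [0.5, 0.4, 0.1]
width: 0.5
```

```bash
python3 -c "from h import *;tipcheck()"
```

```text
11.8 [ 462.6 -152.2   33.9] [0.5 0.4 0.1] [(380, 264, 289, 23), (400, 263, 332, 38), (430, 262, 333, 39), (460, 262, 332, 39), (500, 261, 331, 39), (540, 260, 330, 41)]
```

Request:
apply_moves(increments=[{"tx": 0.0,"ty": -0.01,"tz": 0.0,"rx": 0.0,"ry": 0.0,"rz": 0.0,"claw": 0.0},{"tx": 0.0,"ty": -0.014,"tz": 0.0,"rx": 0.0,"ry": 0.0,"rz": 0.0,"claw": 0.0},{"tx": 0.0,"ty": -0.014,"tz": 0.0,"rx": 0.0,"ry": 0.0,"rz": 0.0,"claw": 0.0},{"tx": 0.0,"ty": -0.004,"tz": 0.0,"rx": 0.0,"ry": 0.0,"rz": 0.0,"claw": 0.0},{"tx": 0.0,"ty": -0.004,"tz": 0.0,"rx": 0.0,"ry": 0.0,"rz": 0.0,"claw": 0.0},{"tx": 0.0,"ty": -0.004,"tz": 0.0,"rx": 0.0,"ry": 0.0,"rz": 0.0,"claw": 0.0},{"tx": 0.0,"ty": -0.004,"tz": 0.0,"rx": 0.0,"ry": 0.0,"rz": 0.0,"claw": 0.0}])

```text
clock: 12.55
eef_pos: [462.6, -156.3, 33.9]
tool_rot: [3.141, -0.0, -0.0]
force: [0.9, -0.4, 0.5]
width: -0.0
```

```bash
python3 -c "from h import *;tipcheck()"
```

```text
12.55 [ 462.6 -156.3   33.9] [ 0.9 -0.4  0.5] [(380, 264, 289, 24), (400, 264, 332, 35), (430, 263, 334, 40), (460, 262, 332, 38), (500, 261, 332, 41), (540, 260, 330, 41)]
```

Request:
apply_moves(increments=[{"tx": 0.0,"ty": -0.01,"tz": 0.0,"rx": 0.0,"ry": 0.0,"rz": 0.0,"claw": 0.0},{"tx": 0.0,"ty": -0.014,"tz": 0.0,"rx": 0.0,"ry": 0.0,"rz": 0.0,"claw": 0.0},{"tx": 0.0,"ty": -0.014,"tz": 0.0,"rx": 0.0,"ry": 0.0,"rz": 0.0,"claw": 0.0},{"tx": 0.0,"ty": -0.004,"tz": 0.0,"rx": 0.0,"ry": 0.0,"rz": 0.0,"claw": 0.0},{"tx": 0.0,"ty": -0.004,"tz": 0.0,"rx": 0.0,"ry": 0.0,"rz": 0.0,"claw": 0.0},{"tx": 0.0,"ty": -0.004,"tz": 0.0,"rx": 0.0,"ry": 0.0,"rz": 0.0,"claw": 0.0},{"tx": 0.0,"ty": -0.004,"tz": 0.0,"rx": 0.0,"ry": 0.0,"rz": 0.0,"claw": 0.0}])

```text
clock: 13.3
eef_pos: [462.6, -160.3, 33.9]
tool_rot: [3.141, -0.0, -0.0]
force: [-0.3, -0.6, 0.6]
width: -0.0
```

```bash
python3 -c "from h import *;tipcheck()"
```

```text
13.3 [ 462.6 -160.3   33.9] [-0.3 -0.6  0.6] [(380, 265, 290, 23), (400, 264, 332, 37), (430, 264, 334, 38), (460, 263, 333, 39), (500, 262, 332, 39), (540, 261, 330, 40)]
```

Request:
apply_moves(increments=[{"tx": 0.0,"ty": -0.01,"tz": 0.0,"rx": 0.0,"ry": 0.0,"rz": 0.0,"claw": 0.0},{"tx": 0.0,"ty": -0.014,"tz": 0.0,"rx": 0.0,"ry": 0.0,"rz": 0.0,"claw": 0.0},{"tx": 0.0,"ty": -0.014,"tz": 0.0,"rx": 0.0,"ry": 0.0,"rz": 0.0,"claw": 0.0},{"tx": 0.0,"ty": -0.004,"tz": 0.0,"rx": 0.0,"ry": 0.0,"rz": 0.0,"claw": 0.0},{"tx": 0.0,"ty": -0.004,"tz": 0.0,"rx": 0.0,"ry": 0.0,"rz": 0.0,"claw": 0.0},{"tx": 0.0,"ty": -0.004,"tz": 0.0,"rx": 0.0,"ry": 0.0,"rz": 0.0,"claw": 0.0},{"tx": 0.0,"ty": -0.004,"tz": 0.0,"rx": 0.0,"ry": 0.0,"rz": 0.0,"claw": 0.0}])

```text
clock: 14.05
eef_pos: [462.6, -164.3, 33.9]
tool_rot: [3.141, -0.0, -0.0]
force: [-0.6, -0.9, -0.1]
width: 0.2
```

```bash
python3 -c "from h import *;tipcheck()"
```

```text
14.05 [ 462.6 -164.3   33.9] [-0.6 -0.9 -0.1] [(380, 281, 307, 15), (400, 278, 306, 26), (430, 276, 349, 40), (460, 273, 345, 42), (500, 270, 341, 39), (540, 266, 352, 52)]
```

```bash
python3 - <<'E'
from h import *
C,w=tipcheck();b=get_image("top");C,w=tipcheck()
cv2.imwrite("pics/top2.png",b[:,:,::-1])
o=np.zeros((600,790,3),np.uint8)
o[:420,:560]=w
c=cv2.resize(b[225:290,170:340],None,fx=2.7,fy=2.7,interpolation=3);o[420:420+c.shape[0],:c.shape[1]]=c[:180]
cv2.imwrite("pics/a2.png",o[:,:,::-1])
E
```

```text
14.1 [ 462.6 -164.4   33.9] [-0.3  0.1  0.2] [(380,), (400, 282, 310, 26), (430, 279, 349, 37), (460, 276, 349, 40), (500, 272, 343, 40), (540, 267, 352, 55)]
14.2 [ 462.6 -164.4   33.9] [-0.2  0.3 -0.6] [(380,), (400, 285, 313, 26), (430, 282, 349, 33), (460, 278, 351, 41), (500, 273, 345, 40), (540, 268, 352, 56)]
```

View pics/a2.png

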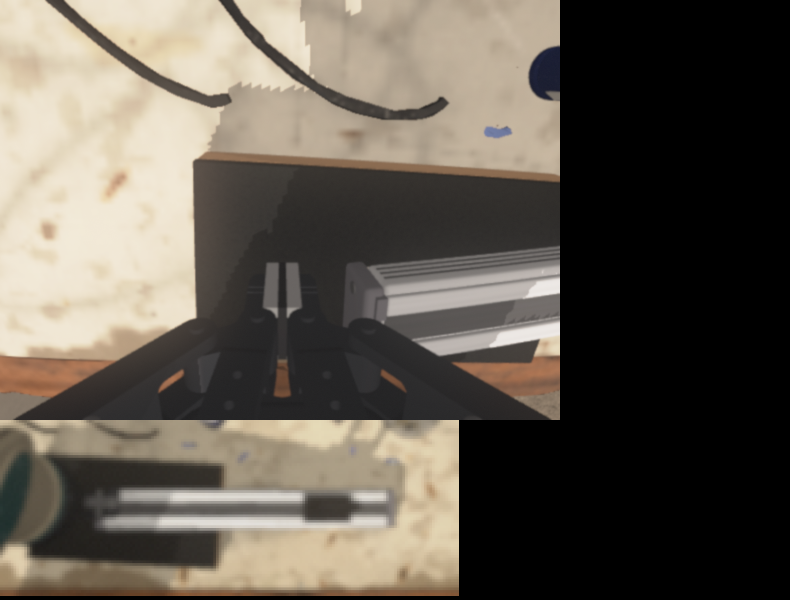

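Request:
apply_moves(increments=[{"tx": 0.0,"ty": 0.02,"tz": 0.0,"rx": 0.0,"ry": 0.0,"rz": 0.0,"claw": 0.0},{"tx": 0.0,"ty": 0.02,"tz": 0.05,"rx": 0.0,"ry": 0.0,"rz": 0.0,"claw": 0.0},{"tx": 0.0,"ty": 0.02,"tz": 0.1,"rx": 0.0,"ry": 0.0,"rz": 0.0,"claw": 0.04},{"tx": 0.0,"ty": 0.02,"tz": 0.15,"rx": 0.0,"ry": 0.0,"rz": 0.0,"claw": 0.08},{"tx": 0.0,"ty": 0.0,"tz": 0.19,"rx": 0.0,"ry": 0.0,"rz": 0.0,"claw": 0.08},{"tx": 0.0,"ty": -0.05,"tz": 0.19,"rx": 0.0,"ry": 0.0,"rz": 0.0,"claw": 0.08},{"tx": 0.0,"ty": -0.1,"tz": 0.19,"rx": 0.0,"ry": 0.0,"rz": 0.0,"claw": 0.08},{"tx": 0.0,"ty": -0.15,"tz": 0.19,"rx": 0.0,"ry": 0.0,"rz": 0.0,"claw": 0.08},{"tx": 0.0,"ty": -0.2,"tz": 0.19,"rx": 0.0,"ry": 0.0,"rz": 0.0,"claw": 0.08},{"tx": 0.0,"ty": -0.226,"tz": 0.19,"rx": 0.0,"ry": 0.0,"rz": 0.0,"claw": 0.08},{"tx": 0.0,"ty": -0.226,"tz": 0.19,"rx": 0.0,"ry": 0.0,"rz": 0.0,"claw": 0.08},{"tx": 0.0,"ty": -0.226,"tz": 0.19,"rx": 0.0,"ry": 0.0,"rz": 0.0,"claw": 0.08}])

```text
clock: 15.45
eef_pos: [462.0, -390.1, 223.4]
tool_rot: [-3.14, 0.001, -0.002]
force: [-0.8, 0.7, 0.3]
width: 80.0
```

```bash
python3 - <<'E'
from h import *
import pickle
s=read_state();print(s['clock'],s['eef_pos'],s['tool_rot'],s['width'])
C=cam("wrist");w=get_image("wrist");S=get_image("scene");b=get_image("top")
pickle.dump(C,open("C3.pkl","wb"))
for n,i in (("w3",w),("s3",S),("t3",b)): cv2.imwrite(f"pics/{n}.png",i[:,:,::-1])
o=np.zeros((600,790,3),np.uint8)
o[:420,:560]=w
c=cv2.resize(S[210:370,190:370],None,fx=1.27,fy=1.27,interpolation=3);o[:c.shape[0],562:790]=c[:,:228]
c=cv2.resize(b[225:290,170:340],None,fx=2.7,fy=2.7,interpolation=3);o[420:420+c.shape[0],:c.shape[1]]=c
cv2.imwrite("pics/a3.png",o[:,:,::-1])
E
```

```text
15.45 [ 462.00346654 -390.13644276  223.35230453] [-3.14048328e+00  6.84360585e-04 -1.73084225e-03] 79.98020240994174
```

View pics/a3.png

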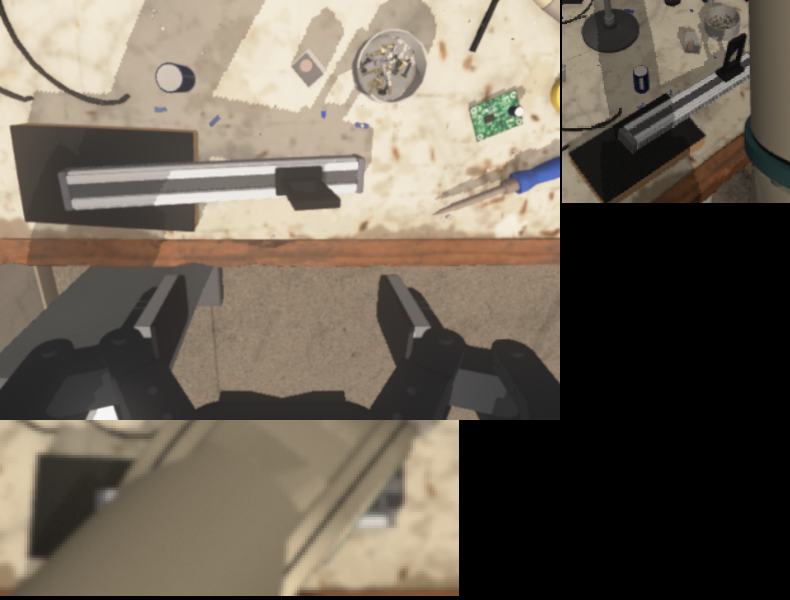

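```bash
cat > fit.py <<'E'
from h import *
import pickle
from scipy.optimize import least_squares
C=pickle.load(open("C3.pkl","rb"))
for p in [(198,131),(195,231),(13,126),(27,221)]: print(p,onz(C,*p,26).round(1))
a,b=onz(C,198,131,26),onz(C,195,231,26)
def edgey(x): return a[1]+(b[1]-a[1])*(x-a[0])/(b[0]-a[0])
def model(q):
    x0,psi,t=q[:3]; th=np.arcsin(26/(140+t)); Rm=R.from_euler('z',psi).as_matrix()@R.from_euler('x',th).as_matrix()
    E=np.array([x0,edgey(x0),26]); return lambda P: E+Rm@(np.array(P,float)-[0,t,0])
obs=[((18,140,25),(62,172)),((-18,140,25),(72,211)),((18,-140,25),(358,157)),((-18,-140,25),(363,193))]
f=lambda q: np.concatenate([proj(C,model(q)(P))-p for P,p in obs])
r=least_squares(f,[462,0,15]); print(r.x,f(r.x).round(1))
m=model(r.x); print('ends',m((0,140,12)),m((0,-140,12)))
# hanger: plate top corners
g=lambda h:np.concatenate([proj(C,m((-4,h[0]+18,101)))-(295,208),proj(C,m((-4,h[0]-18,101)))-(340,206)])
k=least_squares(g,[-75]);print('hanger',k.x,g(k.x)); h=k.x[0]
print('eye',m((0,h,60)),'platetop',m((0,h,101)),'theta',np.arcsin(26/(140+r.x[2])))
print('target eye',m((0,r.x[2],60)))
E
python3 fit.py
python3 -c "
import cv2;w=cv2.imread('pics/w3.png')[110:250,0:390];cv2.imwrite('pics/a4.png',cv2.resize(w,None,fx=2.05,fy=2.05,interpolation=2))"
```

```text
(198, 131) [ 506.2 -310.9   26. ]
(195, 231) [ 405.9 -300.4   26. ]
(13, 126) [ 514.3 -129.3   26. ]
(27, 221) [ 416.5 -122.3   26. ]
[4.60492130e+02 1.63854001e-02 2.36308521e+01] [-4.5  1.3 -6.3  1.6  9.9 -0.   2.9  0.2]
ends [ 458.6409244  -193.12082269   56.3379347 ] [ 463.17034712 -469.52648428   11.84754731]
hanger [-71.43644901] [-0.83147245  1.73154903  1.02788157  0.50726409]
eye [ 462.18619278 -409.46897804   70.13208993] platetop [ 462.29293337 -415.9827674   110.61120992] theta 0.15957056366613
target eye [ 460.64833565 -315.62204852   85.23773656]
```

View pics/a4.png

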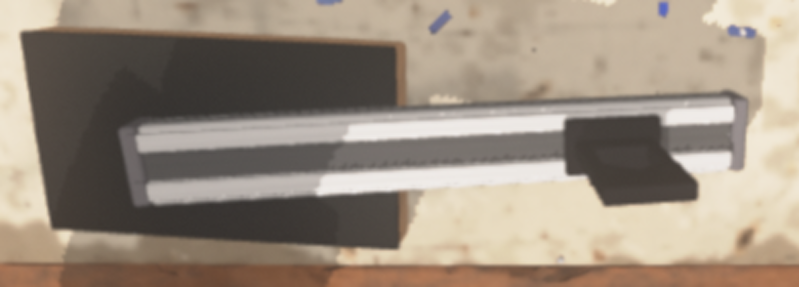

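```bash
sed -i 's/(62,172)/(59.3,172.2)/;s/(72,211)/(65.6,210.2)/;s/(358,157)/(364.4,158)/;s/(363,193)/(362,192)/;s/onz(C,198,131,26),onz(C,195,231,26)/onz(C,194.3,132.4,26),onz(C,193.3,230.4,26)/;s/(295,208)/(295,209.5)/;s/(340,206)/(339.7,206.5)/' fit.py; python3 fit.py; python3 -c "
from h import *
C=cam('wrist')" 
```

```text
(198, 131) [ 506.2 -310.9   26. ]
(195, 231) [ 405.9 -300.4   26. ]
(13, 126) [ 514.3 -129.3   26. ]
(27, 221) [ 416.5 -122.3   26. ]
[4.61079053e+02 1.17170962e-02 2.51543398e+01] [-3.  -0.3 -1.3  1.1  2.4 -0.8  2.7  1.4]
ends [ 459.7723403  -191.94007333   55.93034469] [ 463.01214296 -468.42960124   11.85036466]
hanger [-72.56253119] [-1.05587774 -0.12711438  1.0874076  -0.11114616]
eye [ 462.32038165 -409.39367226   69.86840285] platetop [ 462.39600872 -415.8477977   110.35714876] theta 0.15808613893601348
target eye [ 461.18972672 -312.90191683   85.25182328]
```

```bash
python3 - <<'E'
import cv2,numpy as np
a=cv2.imread("pics/w1.png")[225:345,220:420];b=cv2.imread("pics/w2.png")[225:345,220:420]
o=np.vstack([cv2.resize(x,None,fx=2.5,fy=2.5,interpolation=2) for x in (a,b)])
cv2.imwrite("pics/a5.png",o)
E
```

```text
(no output)
```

View pics/a5.png

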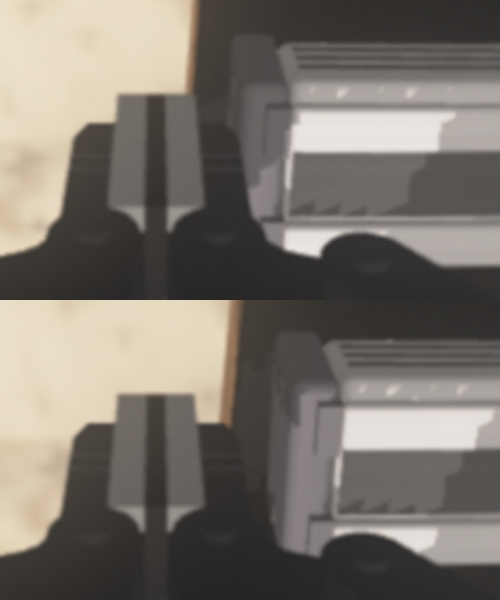

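Request:
apply_moves(increments=[{"tx": 0.0,"ty": -0.029,"tz": -0.045,"rx": 1.0,"ry": 0.0,"rz": 0.0,"claw": 0.08},{"tx": 0.0,"ty": -0.029,"tz": -0.094,"rx": 1.81,"ry": 0.0,"rz": 0.0,"claw": 0.08},{"tx": 0.0,"ty": -0.029,"tz": -0.094,"rx": 1.81,"ry": 0.0,"rz": 0.0,"claw": 0.08},{"tx": 0.0,"ty": -0.025,"tz": -0.119,"rx": 1.81,"ry": 0.0,"rz": 0.0,"claw": 0.08},{"tx": 0.0,"ty": -0.021,"tz": -0.143,"rx": 1.81,"ry": 0.0,"rz": 0.0,"claw": 0.08},{"tx": 0.0,"ty": -0.021,"tz": -0.143,"rx": 1.81,"ry": 0.0,"rz": 0.0,"claw": 0.08},{"tx": 0.0,"ty": -0.021,"tz": -0.143,"rx": 1.81,"ry": 0.0,"rz": 0.0,"claw": 0.06}])

```text
clock: 16.3
eef_pos: [464.0, -410.3, 83.2]
tool_rot: [-2.985, -0.002, 0.002]
force: [0.5, -0.6, 0.6]
width: 67.5
```

```bash
python3 - <<'E'
from h import *
s=read_state();print(s['eef_pos'],s['tool_rot'],s['force'],s['width'])
w=snap("wrist","w6")
T=cam("top")
print(onz(T,278.3,257.6,51),onz(T,316.7,256.5,27),onz(T,316.7,256.5,40))
print([read_state()['torque'].round(3) for _ in range(3)])
E
```

```text
[ 464.04577154 -410.25953692   83.19192236] [-2.98499794e+00 -1.83425104e-03  1.86132045e-03] [ 0.53634196 -0.61622628  0.56759985] 67.46978164092023
[ 460.84961688 -375.42801411   51.        ] [ 464.58690374 -472.79265441   27.        ] [ 463.95922815 -471.96968926   40.        ]
[array([-0.222,  0.001, -0.036]), array([-0.222,  0.001, -0.036]), array([-0.222,  0.001, -0.036])]
```

View pics/w6.png

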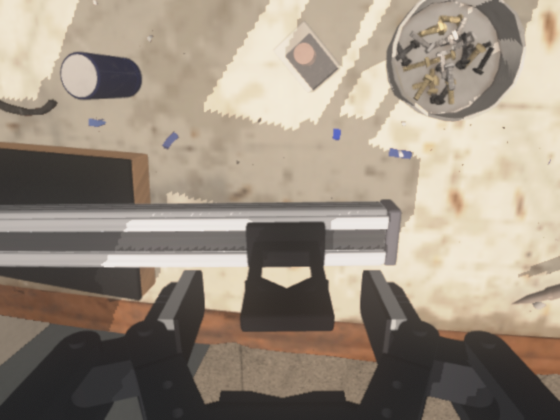

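```bash
python3 - <<'E'
from h import *
C=cam("wrist")
w=cv2.imread("pics/w6.png").astype(int)
for r in (165,180,280,290): print(r,[(c,w[r,c].tolist()) for c in range(128,154,3)])
for r in (215,245): print(r,[(c,int(w[r,c].sum()//3)) for c in range(384,406,2)])
a,b=onz(C,134,160,26),onz(C,142,296,26); e1,e2=onz(C,399,205,24.7),onz(C,396,264,24.7)
print(a,b,e1,e2)
E
```

```text
165 [(128, [52, 57, 62]), (131, [63, 75, 90]), (134, [89, 116, 149]), (137, [88, 115, 148]), (140, [88, 115, 148]), (143, [87, 114, 145]), (146, [88, 115, 147]), (149, [135, 156, 173]), (152, [147, 168, 183])]
180 [(128, [54, 59, 63]), (131, [51, 56, 61]), (134, [89, 117, 150]), (137, [89, 116, 148]), (140, [85, 111, 141]), (143, [82, 106, 136]), (146, [86, 110, 141]), (149, [120, 141, 161]), (152, [147, 166, 181])]
280 [(128, [64, 69, 74]), (131, [65, 69, 75]), (134, [66, 70, 76]), (137, [60, 64, 70]), (140, [71, 85, 103]), (143, [90, 115, 146]), (146, [90, 116, 148]), (149, [90, 116, 148]), (152, [87, 111, 141])]
290 [(128, [62, 66, 72]), (131, [62, 67, 73]), (134, [64, 68, 74]), (137, [61, 65, 71]), (140, [56, 63, 73]), (143, [90, 116, 149]), (146, [92, 118, 149]), (149, [163, 191, 214]), (152, [180, 208, 223])]
215 [(384, 156), (386, 143), (388, 111), (390, 122), (392, 144), (394, 144), (396, 143), (398, 142), (400, 132), (402, 158), (404, 163)]
245 [(384, 114), (386, 107), (388, 140), (390, 145), (392, 144), (394, 143), (396, 137), (398, 197), (400, 225), (402, 226), (404, 226)]
[ 504.94910079 -309.79564487   26.        ] [ 408.96066411 -302.33663613   26.        ] [ 483.68581271 -467.96272607   24.7       ] [ 446.87171301 -469.9925151    24.7       ]
```

Request:
apply_moves(increments=[{"tx": 0.0,"ty": 0.0,"tz": 0.0,"rx": 0.0,"ry": 0.0,"rz": 0.0,"claw": 0.045},{"tx": 0.0,"ty": 0.0,"tz": 0.0,"rx": 0.0,"ry": 0.0,"rz": 0.0,"claw": 0.03},{"tx": 0.0,"ty": 0.0,"tz": 0.0,"rx": 0.0,"ry": 0.0,"rz": 0.0,"claw": 0.03},{"tx": 0.0,"ty": 0.0,"tz": 0.0,"rx": 0.0,"ry": 0.0,"rz": 0.0,"claw": 0.03},{"tx": 0.0,"ty": 0.0,"tz": 0.0,"rx": 0.0,"ry": 0.0,"rz": 0.0,"claw": 0.03}])

```text
clock: 16.85
eef_pos: [463.7, -412.3, 83.1]
tool_rot: [-2.986, -0.003, -0.001]
force: [-0.6, -1.3, 6.9]
width: 34.9
```

```bash
python3 - <<'E'
from h import *
s=read_state();print(s['eef_pos'],s['tool_rot'],s['force'],s['torque'],s['width'])
E
```

```text
[ 463.70307509 -412.27930225   83.07775393] [-2.98605768e+00 -2.79684623e-03 -7.48028996e-04] [-0.62059396 -1.32511107  6.88636035] [0.09794686 0.11506115 0.01852059] 34.87427200827965
```

Request:
apply_moves(increments=[{"tx": 0.0,"ty": 0.005,"tz": 0.0013,"rx": 0.0,"ry": 0.0,"rz": 0.0,"claw": 0.03},{"tx": 0.0,"ty": 0.014,"tz": 0.0027,"rx": 0.0,"ry": 0.0,"rz": 0.0,"claw": 0.03},{"tx": 0.0,"ty": 0.023,"tz": 0.0042,"rx": 0.0,"ry": 0.0,"rz": 0.0,"claw": 0.03},{"tx": 0.0,"ty": 0.032,"tz": 0.0056,"rx": 0.0,"ry": 0.0,"rz": 0.0,"claw": 0.03},{"tx": -0.001,"ty": 0.041,"tz": 0.007,"rx": 0.0,"ry": 0.0,"rz": 0.0,"claw": 0.03},{"tx": -0.001,"ty": 0.05,"tz": 0.0085,"rx": 0.0,"ry": 0.0,"rz": 0.0,"claw": 0.03}])

```text
clock: 17.45
eef_pos: [462.7, -362.5, 90.9]
tool_rot: [-2.988, -0.003, -0.001]
force: [-0.3, -4.7, 5.4]
width: 34.9
```

```bash
python3 - <<'E'
from h import *
s=read_state();C=cam("wrist");print(s['eef_pos'],s['tool_rot'],s['force'],s['torque'],s['width'])
w=snap("wrist","w7").astype(int)[:,:,::-1]
for r in (205,215,225,235,245,255): print(r,[(c,int(w[r,c].sum()//3)) for c in range(380,560,9)])
E
```

```text
[ 462.66058449 -362.49235475   90.92894568] [-2.98757910e+00 -3.18199169e-03 -1.36150642e-03] [-0.34685905 -4.74630666  5.40895147] [-0.89410025 -0.08714759 -0.08985159] 34.868608249275894
205 [(380, 107), (389, 105), (398, 106), (407, 110), (416, 108), (425, 113), (434, 113), (443, 113), (452, 115), (461, 115), (470, 86), (479, 153), (488, 193), (497, 207), (506, 223), (515, 218), (524, 189), (533, 167), (542, 209), (551, 216)]
215 [(380, 168), (389, 172), (398, 176), (407, 181), (416, 186), (425, 191), (434, 196), (443, 201), (452, 205), (461, 210), (470, 195), (479, 141), (488, 215), (497, 204), (506, 201), (515, 201), (524, 212), (533, 207), (542, 208), (551, 212)]
225 [(380, 231), (389, 231), (398, 232), (407, 232), (416, 231), (425, 231), (434, 231), (443, 231), (452, 230), (461, 229), (470, 160), (479, 146), (488, 210), (497, 208), (506, 203), (515, 212), (524, 219), (533, 211), (542, 210), (551, 208)]
235 [(380, 116), (389, 117), (398, 117), (407, 117), (416, 117), (425, 116), (434, 116), (443, 116), (452, 116), (461, 116), (470, 145), (479, 220), (488, 228), (497, 227), (506, 221), (515, 193), (524, 214), (533, 225), (542, 223), (551, 223)]
245 [(380, 110), (389, 111), (398, 111), (407, 116), (416, 114), (425, 107), (434, 105), (443, 115), (452, 110), (461, 106), (470, 145), (479, 226), (488, 216), (497, 199), (506, 201), (515, 210), (524, 224), (533, 225), (542, 225), (551, 224)]
255 [(380, 231), (389, 231), (398, 231), (407, 232), (416, 232), (425, 232), (434, 233), (443, 232), (452, 233), (461, 233), (470, 143), (479, 222), (488, 208), (497, 202), (506, 205), (515, 223), (524, 227), (533, 226), (542, 226), (551, 224)]
```

```bash
python3 - <<'E'
from h import *
C=cam("wrist")
for p in [(481,215),(474,245)]: print(onz(C,*p,24.7).round(1))
w=cv2.imread("pics/w7.png").astype(int)
for r in (180,190,270,280): print(r,[(c,w[r,c].tolist()[2]-w[r,c].tolist()[0]) for c in range(200,270,3)])
E
```

```text
[ 476.3 -465.5   24.7]
[ 457.3 -464.6   24.7]
180 [(200, 8), (203, 9), (206, 10), (209, 58), (212, 56), (215, 55), (218, 45), (221, 34), (224, 34), (227, 35), (230, 34), (233, 34), (236, 33), (239, 33), (242, 33), (245, 33), (248, 32), (251, 32), (254, 32), (257, 32), (260, 33), (263, 33), (266, 33), (269, 33)]
190 [(200, 7), (203, 8), (206, 8), (209, 54), (212, 55), (215, 54), (218, 44), (221, 30), (224, 30), (227, 30), (230, 30), (233, 31), (236, 30), (239, 36), (242, 32), (245, 31), (248, 32), (251, 31), (254, 31), (257, 32), (260, 32), (263, 32), (266, 32), (269, 31)]
270 [(200, 8), (203, 7), (206, 8), (209, 32), (212, 53), (215, 56), (218, 45), (221, 33), (224, 13), (227, 8), (230, 8), (233, 8), (236, 7), (239, 6), (242, 27), (245, 15), (248, 6), (251, 6), (254, 5), (257, 20), (260, 41), (263, 43), (266, 42), (269, 42)]
280 [(200, 8), (203, 8), (206, 6), (209, 5), (212, 4), (215, 4), (218, 5), (221, 8), (224, 7), (227, 8), (230, 8), (233, 6), (236, 6), (239, 6), (242, 6), (245, 6), (248, 6), (251, 5), (254, 6), (257, 6), (260, 6), (263, 7), (266, 17), (269, 42)]
```

```bash
python3 - <<'E'
from h import *
C=cam("wrist")
a,b=onz(C,208,185,26),onz(C,210,270,26);print(a,b)
s=read_state();print(s['clock'],s['eef_pos'])
E
```

```text
[ 487.58533655 -302.77325508   26.        ] [ 428.47617297 -300.160142     26.        ]
17.5 [ 462.84420988 -360.33764468   91.21712411]
```

Request:
apply_moves(increments=[{"tx": 0.0,"ty": 0.009,"tz": 0.0014,"rx": 0.0,"ry": 0.0,"rz": 0.0,"claw": 0.03},{"tx": 0.0,"ty": 0.018,"tz": 0.0028,"rx": 0.0,"ry": 0.0,"rz": 0.0,"claw": 0.03},{"tx": 0.0,"ty": 0.027,"tz": 0.0042,"rx": 0.0,"ry": 0.0,"rz": 0.0,"claw": 0.03},{"tx": 0.0,"ty": 0.036,"tz": 0.0056,"rx": 0.0,"ry": 0.0,"rz": 0.0,"claw": 0.03},{"tx": -0.001,"ty": 0.043,"tz": 0.0067,"rx": 0.0,"ry": 0.0,"rz": 0.0,"claw": 0.03},{"tx": -0.001,"ty": 0.0465,"tz": 0.0073,"rx": 0.0,"ry": 0.0,"rz": 0.0,"claw": 0.03},{"tx": -0.001,"ty": 0.0465,"tz": 0.0073,"rx": 0.0,"ry": 0.0,"rz": 0.0,"claw": 0.03},{"tx": -0.001,"ty": 0.0465,"tz": 0.0073,"rx": 0.0,"ry": 0.0,"rz": 0.0,"claw": 0.03}])

```text
clock: 18.3
eef_pos: [462.0, -315.1, 98.3]
tool_rot: [-2.986, -0.003, -0.0]
force: [0.3, -2.4, 7.8]
width: 34.7
```

```bash
python3 - <<'E'
from h import *
s=read_state();C=cam("wrist");print(s['eef_pos'],s['tool_rot'],s['force'],s['torque'],s['width'])
w=snap("wrist","w8").astype(int)
for r in (180,190,215,230,245,270): print(r,[(c,int(w[r,c,0])) for c in range(540,560,3)],[(c,w[r,c,0]-w[r,c,2]) for c in range(270,310,3)])
g=w.sum(2)//3
for r in (195,205,215): print(r,g[r,0:60:4])
E
```

```text
[ 462.0279289  -315.05888731   98.30172778] [-2.98586439e+00 -3.31338257e-03 -3.10030900e-04] [ 0.29184242 -2.37329287  7.83951548] [-0.50797935 -0.19708462 -0.06691287] 34.7002737829376
180 [(540, 193), (543, 192), (546, 191), (549, 186), (552, 176), (555, 171), (558, 172)] [(270, np.int64(7)), (273, np.int64(9)), (276, np.int64(8)), (279, np.int64(8)), (282, np.int64(8)), (285, np.int64(38)), (288, np.int64(50)), (291, np.int64(33)), (294, np.int64(34)), (297, np.int64(34)), (300, np.int64(35)), (303, np.int64(33)), (306, np.int64(32)), (309, np.int64(33))]
190 [(540, 191), (543, 192), (546, 192), (549, 182), (552, 176), (555, 178), (558, 185)] [(270, np.int64(7)), (273, np.int64(7)), (276, np.int64(7)), (279, np.int64(7)), (282, np.int64(8)), (285, np.int64(45)), (288, np.int64(42)), (291, np.int64(29)), (294, np.int64(30)), (297, np.int64(30)), (300, np.int64(30)), (303, np.int64(30)), (306, np.int64(34)), (309, np.int64(38))]
215 [(540, 233), (543, 233), (546, 234), (549, 212), (552, 146), (555, 144), (558, 175)] [(270, np.int64(9)), (273, np.int64(10)), (276, np.int64(10)), (27
[... 844 characters left out ...]
), (294, np.int64(4)), (297, np.int64(5)), (300, np.int64(5)), (303, np.int64(5)), (306, np.int64(5)), (309, np.int64(5))]
270 [(540, 235), (543, 235), (546, 236), (549, 235), (552, 235), (555, 234), (558, 233)] [(270, np.int64(6)), (273, np.int64(6)), (276, np.int64(7)), (279, np.int64(32)), (282, np.int64(52)), (285, np.int64(35)), (288, np.int64(44)), (291, np.int64(40)), (294, np.int64(38)), (297, np.int64(39)), (300, np.int64(39)), (303, np.int64(40)), (306, np.int64(36)), (309, np.int64(5))]
195 [225 225 224 224 224 220 222 222 221 218  75  73  72  70  68]
205 [218 216 217 219 224 222 218 219 220 219 122  73  71  68  67]
215 [223 219 207 213 220 221 221 219 217 216 200  72  71  69  68]
```

```bash
python3 - <<'E'
from h import *
C=cam("wrist");s=read_state();print(s['eef_pos'])
a,b=onz(C,284,185,26),onz(C,278.5,270,26)
e=[onz(C,*p,24.7) for p in [(559,215),(554.5,230),(551,245)]]
print(a,b,e)
E=a[1]+(b[1]-a[1])*(463-a[0])/(b[0]-a[0]); en=np.mean([q[1] for q in e])
th=np.pi-2.986
D=E-en; t=(D-25*np.sin(th))/np.cos(th)-140
d=s['eef_pos'][1:]-[E,26]
print('E',E,'end',en,'t',t,'hanger from edge',d@[np.cos(th),np.sin(th)],'hanger coord',t+d@[np.cos(th),np.sin(th)])
E
```

```text
[ 462.04559185 -315.05315234   98.30765596]
[ 486.87091612 -304.19794456   26.        ] [ 427.94568363 -300.55480294   26.        ] [array([ 475.47224546, -468.37412738,   24.7       ]), array([ 465.94180884, -467.88234776,   24.7       ]), array([ 456.17854852, -468.02565779,   24.7       ])]
E -302.7220890628589 end -468.0940443093306 t 23.472585905287332 hanger from edge -0.9769015637046703 hanger coord 22.49568434158266
```

Request:
apply_moves(increments=[{"tx": 0.0,"ty": 0.002,"tz": 0.0003,"rx": 0.0,"ry": 0.0,"rz": 0.0,"claw": 0.03},{"tx": 0.0,"ty": 0.0033,"tz": 0.0005,"rx": 0.0,"ry": 0.0,"rz": 0.0,"claw": 0.03},{"tx": 0.0,"ty": 0.0033,"tz": 0.0005,"rx": 0.0,"ry": 0.0,"rz": 0.0,"claw": 0.03},{"tx": 0.0,"ty": 0.0033,"tz": 0.0005,"rx": 0.0,"ry": 0.0,"rz": 0.0,"claw": 0.03}])

```text
clock: 18.75
eef_pos: [462.0, -312.6, 98.7]
tool_rot: [-2.987, -0.004, -0.001]
force: [1.4, -3.5, 7.4]
width: 35.0
```

Request:
apply_moves(increments=[{"tx": 0.0,"ty": 0.0,"tz": 0.004,"rx": 0.0,"ry": 0.0,"rz": 0.0,"claw": 0.03},{"tx": 0.0,"ty": 0.0,"tz": 0.012,"rx": 0.0,"ry": 0.0,"rz": 0.0,"claw": 0.03},{"tx": 0.0,"ty": 0.0,"tz": 0.024,"rx": -0.4,"ry": 0.0,"rz": 0.0,"claw": 0.03},{"tx": 0.0,"ty": 0.0,"tz": 0.04,"rx": -0.9,"ry": 0.0,"rz": 0.0,"claw": 0.03},{"tx": 0.0,"ty": 0.0,"tz": 0.058,"rx": -1.4,"ry": 0.0,"rz": 0.0,"claw": 0.03},{"tx": 0.0,"ty": 0.0,"tz": 0.076,"rx": -1.81,"ry": 0.0,"rz": 0.0,"claw": 0.03},{"tx": 0.0,"ty": 0.0,"tz": 0.09,"rx": -1.81,"ry": 0.0,"rz": 0.0,"claw": 0.03},{"tx": 0.0,"ty": 0.0,"tz": 0.098,"rx": -1.81,"ry": 0.0,"rz": 0.0,"claw": 0.03},{"tx": 0.0,"ty": 0.0,"tz": 0.1,"rx": -1.81,"ry": 0.0,"rz": 0.0,"claw": 0.03},{"tx": 0.0,"ty": 0.0,"tz": 0.1,"rx": -1.81,"ry": 0.0,"rz": 0.0,"claw": 0.03},{"tx": 0.0,"ty": 0.0,"tz": 0.1,"rx": -1.81,"ry": 0.0,"rz": 0.0,"claw": 0.03}])

```text
clock: 19.85
eef_pos: [459.8, -311.1, 196.2]
tool_rot: [-3.14, 0.002, -0.001]
force: [-0.2, 0.0, -4.8]
width: 34.5
```

```bash
python3 - <<'E'
from h import *
s=read_state();print(s['clock'],s['eef_pos'],s['tool_rot'],s['width'])
T=[]
for i in range(4):
    im=get_image(["wrist","top","scene","top"][i]); s=read_state();T.append(np.r_[s['force'],s['torque']])
    cv2.imwrite(f"pics/L{i}.png",im[:,:,::-1])
print(np.round(T,3));s=read_state();print(s['eef_pos'])
E
```

```text
19.85 [ 459.80506833 -311.12300926  196.24009918] [-3.14035171e+00  1.70679964e-03 -8.64716710e-04] 34.514802573320424
[[-2.420e-01 -1.097e+00 -5.126e+00  1.000e-02 -2.700e-02  2.600e-02]
 [ 1.540e-01  4.850e-01 -5.027e+00 -2.300e-02 -2.000e-03 -1.600e-02]
 [-4.780e-01 -4.660e-01 -5.457e+00 -2.200e-02 -1.600e-02 -4.400e-02]
 [ 3.500e-01 -1.700e-02 -5.175e+00 -7.000e-03  3.100e-02 -2.800e-02]]
[ 460.1570695  -311.33062555  196.52439124]
```

Request:
apply_moves(increments=[{"tx": 0.0,"ty": 0.0,"tz": 0.015,"rx": 0.0,"ry": 0.0,"rz": 0.3,"claw": 0.03},{"tx": 0.015,"ty": -0.006,"tz": 0.03,"rx": 0.0,"ry": 0.0,"rz": 0.7,"claw": 0.03},{"tx": 0.035,"ty": -0.015,"tz": 0.03,"rx": 0.0,"ry": 0.0,"rz": 1.1,"claw": 0.03},{"tx": 0.055,"ty": -0.024,"tz": 0.03,"rx": 0.0,"ry": 0.0,"rz": 1.38,"claw": 0.03},{"tx": 0.075,"ty": -0.033,"tz": 0.03,"rx": 0.0,"ry": 0.0,"rz": 1.38,"claw": 0.03},{"tx": 0.085,"ty": -0.039,"tz": 0.03,"rx": 0.0,"ry": 0.0,"rz": 1.38,"claw": 0.03},{"tx": 0.09,"ty": -0.039,"tz": 0.03,"rx": 0.0,"ry": 0.0,"rz": 1.38,"claw": 0.03},{"tx": 0.09,"ty": -0.039,"tz": 0.03,"rx": 0.0,"ry": 0.0,"rz": 1.38,"claw": 0.03},{"tx": 0.09,"ty": -0.039,"tz": 0.03,"rx": 0.0,"ry": 0.0,"rz": 1.38,"claw": 0.03},{"tx": 0.09,"ty": -0.039,"tz": 0.03,"rx": 0.0,"ry": 0.0,"rz": 1.38,"claw": 0.03}])

```text
clock: 21.05
eef_pos: [549.7, -350.1, 227.1]
tool_rot: [-3.141, 0.001, 0.12]
force: [0.6, 0.8, -5.8]
width: 34.6
```

```bash
python3 - <<'E'
from h import *
import pickle
s=read_state();print(s['clock'],s['eef_pos'],s['tool_rot'],s['width'],s['force'])
C=cam("wrist");pickle.dump(C,open("C4.pkl","wb"));w=snap("wrist","w9");print(read_state()['eef_pos'])
snap("scene","s9");snap("top","t9")
E
```

```text
21.05 [ 549.71849878 -350.12908266  227.122559  ] [-3.14114133e+00  8.36417710e-04  1.19828738e-01] 34.627673927368456 [ 0.61151541  0.81651945 -5.76291756]
[ 549.87207347 -350.20298695  227.26241163]
```

View pics/w9.png

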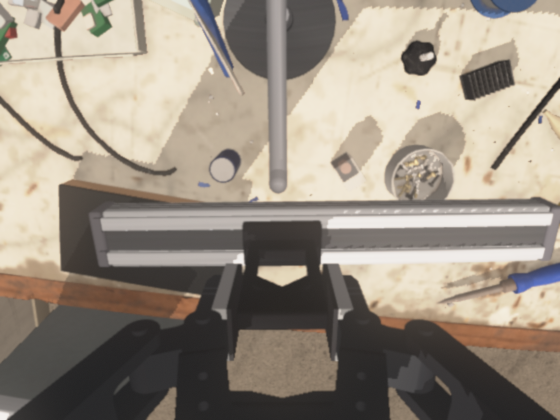

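```bash
python3 - <<'E'
from h import *
import pickle
C=pickle.load(open("C4.pkl","rb"))
tip=onz(C,278.5,183,221); r1=onz(C,278,150,210); r2=onz(C,277,20,210)
print(tip,r1,r2,'yaw',np.arctan2(r2[1]-r1[1],r2[0]-r1[0]))
for x,z in ((283,185),): pass
tcp=np.array([549.87,-350.2,227.2]); u=np.array([np.cos(.12),np.sin(.12)]);n=np.array([-u[1],u[0]])
for q in (tip,r1,r2): print((q[:2]-tcp[:2])@u,(q[:2]-tcp[:2])@n)
# plate top center check (z=eye+41=TCP+28), row ~300
print(proj(C,[549.87,-350.2,255]),proj(C,np.r_[tcp[:2]+u*0,210]))
E
```

```text
[ 592.18306645 -342.88112962  221.        ] [ 604.374147   -341.11960921  210.        ] [ 657.13491215 -334.54055505  210.        ] yaw 0.124055619046581
42.88493590798527 2.200847132022708
55.1992214597236 2.4902786446822036
108.36815782243647 2.705912777935943
[283.87961933 316.19653611] [283.51115839 261.95507585]
```

Request:
apply_moves(increments=[{"tx": 0.0,"ty": 0.0024,"tz": 0.0,"rx": 0.0,"ry": 0.0,"rz": 0.0,"claw": 0.03},{"tx": 0.01,"ty": 0.0036,"tz": 0.0,"rx": 0.0,"ry": 0.0,"rz": 0.0,"claw": 0.03},{"tx": 0.02,"ty": 0.0048,"tz": 0.0,"rx": 0.0,"ry": 0.0,"rz": 0.0,"claw": 0.03},{"tx": 0.028,"ty": 0.0058,"tz": 0.0,"rx": 0.0,"ry": 0.0,"rz": 0.0,"claw": 0.03},{"tx": 0.036,"ty": 0.0067,"tz": 0.0,"rx": 0.0,"ry": 0.0,"rz": 0.0,"claw": 0.03},{"tx": 0.042,"ty": 0.0075,"tz": 0.0,"rx": 0.0,"ry": 0.0,"rz": 0.0,"claw": 0.03},{"tx": 0.042,"ty": 0.0075,"tz": 0.0,"rx": 0.0,"ry": 0.0,"rz": 0.0,"claw": 0.03}])

```text
clock: 21.9
eef_pos: [593.9, -342.2, 226.8]
tool_rot: [-3.141, -0.001, 0.121]
force: [0.1, -0.5, -4.4]
width: 34.8
```

Request:
apply_moves(increments=[{"tx": 0.007,"ty": 0.0008,"tz": 0.0,"rx": 0.0,"ry": 0.0,"rz": 0.0,"claw": 0.03},{"tx": 0.014,"ty": 0.0017,"tz": 0.0,"rx": 0.0,"ry": 0.0,"rz": 0.0,"claw": 0.03},{"tx": 0.0185,"ty": 0.0022,"tz": 0.0,"rx": 0.0,"ry": 0.0,"rz": 0.0,"claw": 0.03},{"tx": 0.0185,"ty": 0.0022,"tz": 0.0,"rx": 0.0,"ry": 0.0,"rz": 0.0,"claw": 0.03},{"tx": 0.0185,"ty": 0.0022,"tz": 0.0,"rx": 0.0,"ry": 0.0,"rz": 0.0,"claw": 0.03}])

```text
clock: 22.4
eef_pos: [610.9, -340.7, 227.0]
tool_rot: [-3.141, 0.0, 0.12]
force: [-0.7, 0.0, -5.0]
width: 34.7
```

```bash
python3 - <<'E'
from h import *
import pickle
s=read_state();print(s['clock'],s['eef_pos'],s['force'],s['torque'])
C=cam("wrist");pickle.dump(C,open("C5.pkl","wb"));w=snap("wrist","w10")
g=w[:,:,:].astype(int).sum(2)//3
for r in (60,100,140,180,200): print(r,g[r,250:310:3])
E
```

```text
22.4 [ 610.91728959 -340.66163414  227.01761739] [-0.73430256  0.03091625 -4.9796732 ] [-0.04007473  0.02890599 -0.0026757 ]
60 [183 118 130 130 130 130 130 129 166 221 218 216 224 223 223 223 223 223
 171  85]
100 [ 87  86  87  86  85  86 136 219 220 220 220 220 221 184 118  88  88  89
  89  89]
140 [168 169 167 137  99  86 115 133 148 158 166 168 167 149 135  96  91 114
 149 182]
180 [172 171 166 175 175 175 175 166 128 146 156 164 155 149 212 213 215 218
 223 225]
200 [157 155 140 157 165 208 211 201 132 143 155 162 154 145 198 198 200 202
 207 199]
```

Request:
apply_moves(increments=[{"tx": 0.0,"ty": 0.0,"tz": -0.005,"rx": 0.0,"ry": 0.0,"rz": 0.0,"claw": 0.03},{"tx": 0.0,"ty": 0.0,"tz": -0.01,"rx": 0.0,"ry": 0.0,"rz": 0.0,"claw": 0.03},{"tx": 0.0,"ty": 0.0,"tz": -0.014,"rx": 0.0,"ry": 0.0,"rz": 0.0,"claw": 0.03},{"tx": 0.0,"ty": 0.0,"tz": -0.016,"rx": 0.0,"ry": 0.0,"rz": 0.0,"claw": 0.03},{"tx": 0.0,"ty": 0.0,"tz": -0.016,"rx": 0.0,"ry": 0.0,"rz": 0.0,"claw": 0.03}])

```text
clock: 22.95
eef_pos: [610.8, -340.5, 210.5]
tool_rot: [-3.141, 0.001, 0.12]
force: [-0.2, -0.5, -5.5]
width: 35.1
```

Request:
apply_moves(increments=[{"tx": 0.0,"ty": 0.0,"tz": -0.0012,"rx": 0.0,"ry": 0.0,"rz": 0.0,"claw": 0.03},{"tx": 0.0,"ty": 0.0,"tz": -0.0025,"rx": 0.0,"ry": 0.0,"rz": 0.0,"claw": 0.03},{"tx": 0.0,"ty": 0.0,"tz": -0.0025,"rx": 0.0,"ry": 0.0,"rz": 0.0,"claw": 0.03}])

```text
clock: 23.25
eef_pos: [611.1, -340.7, 208.6]
tool_rot: [3.142, -0.0, 0.12]
force: [-0.9, 0.2, -5.4]
width: 34.7
```

Request:
apply_moves(increments=[{"tx": 0.0,"ty": 0.0,"tz": -0.001,"rx": 0.0,"ry": 0.0,"rz": 0.0,"claw": 0.03},{"tx": 0.0,"ty": 0.0,"tz": -0.0015,"rx": 0.0,"ry": 0.0,"rz": 0.0,"claw": 0.03},{"tx": 0.0,"ty": 0.0,"tz": -0.0015,"rx": 0.0,"ry": 0.0,"rz": 0.0,"claw": 0.03}])

```text
clock: 23.55
eef_pos: [611.2, -340.8, 208.2]
tool_rot: [3.141, -0.001, 0.12]
force: [-1.9, 1.3, 2.1]
width: 34.9
```

Request:
apply_moves(increments=[{"tx": 0.0,"ty": 0.0,"tz": 0.0004,"rx": 0.0,"ry": 0.0,"rz": 0.0,"claw": 0.03},{"tx": 0.0,"ty": 0.0,"tz": 0.0004,"rx": 0.0,"ry": 0.0,"rz": 0.0,"claw": 0.038},{"tx": 0.0,"ty": 0.0,"tz": 0.0004,"rx": 0.0,"ry": 0.0,"rz": 0.0,"claw": 0.045},{"tx": 0.0,"ty": 0.0,"tz": 0.0004,"rx": 0.0,"ry": 0.0,"rz": 0.0,"claw": 0.06},{"tx": 0.0,"ty": 0.0,"tz": 0.0004,"rx": 0.0,"ry": 0.0,"rz": 0.0,"claw": 0.075},{"tx": 0.0,"ty": 0.0,"tz": 0.0004,"rx": 0.0,"ry": 0.0,"rz": 0.0,"claw": 0.075}])

```text
clock: 24.15
eef_pos: [611.2, -340.8, 207.5]
tool_rot: [3.141, -0.0, 0.12]
force: [-0.2, -0.6, 0.2]
width: 75.0
```

```bash
python3 - <<'E'
from h import *
s=read_state();print(s['clock'],s['eef_pos'],s['force'],s['width'])
snap("wrist","w11");snap("scene","s11")
E
```

```text
24.15 [ 611.19302065 -340.78757302  207.53870968] [-0.16440658 -0.58544901  0.20146371] 75.00537513252945
```

Request:
apply_moves(increments=[{"tx": 0.0,"ty": 0.0,"tz": 0.02,"rx": 0.0,"ry": 0.0,"rz": 0.0,"claw": 0.075},{"tx": 0.0,"ty": 0.0,"tz": 0.05,"rx": 0.0,"ry": 0.0,"rz": 0.0,"claw": 0.075},{"tx": 0.0,"ty": 0.0,"tz": 0.09,"rx": 0.0,"ry": 0.0,"rz": 0.0,"claw": 0.075},{"tx": -0.03,"ty": -0.02,"tz": 0.12,"rx": 0.0,"ry": 0.0,"rz": 0.0,"claw": 0.075},{"tx": -0.07,"ty": -0.04,"tz": 0.12,"rx": 0.0,"ry": 0.0,"rz": 0.0,"claw": 0.075},{"tx": -0.11,"ty": -0.07,"tz": 0.12,"rx": 0.0,"ry": 0.0,"rz": 0.0,"claw": 0.075},{"tx": -0.14,"ty": -0.11,"tz": 0.12,"rx": 0.0,"ry": 0.0,"rz": 0.0,"claw": 0.075},{"tx": -0.17,"ty": -0.15,"tz": 0.12,"rx": 0.0,"ry": 0.0,"rz": 0.0,"claw": 0.075},{"tx": -0.2,"ty": -0.19,"tz": 0.12,"rx": 0.0,"ry": 0.0,"rz": 0.0,"claw": 0.075},{"tx": -0.2,"ty": -0.23,"tz": 0.12,"rx": 0.0,"ry": 0.0,"rz": 0.0,"claw": 0.075},{"tx": -0.2,"ty": -0.27,"tz": 0.12,"rx": 0.0,"ry": 0.0,"rz": 0.0,"claw": 0.075},{"tx": -0.2,"ty": -0.27,"tz": 0.12,"rx": 0.0,"ry": 0.0,"rz": 0.0,"claw": 0.075}])

```text
clock: 25.45
eef_pos: [407.5, -616.3, 325.4]
tool_rot: [3.139, 0.003, 0.114]
force: [0.2, -0.5, -0.3]
width: 74.6
```

```bash
python3 - <<'E'
from h import *
s=read_state();print(s['clock'],s['eef_pos'])
a=snap("scene","s12");b=snap("top","t12")
o=np.zeros((560,790,3),np.uint8)
c=cv2.resize(a[130:290,165:345],None,fx=3,fy=3,interpolation=2);o[:480,:540]=c
d=cv2.resize(b[140:230,190:350],None,fx=1.55,fy=1.55,interpolation=2);o[:d.shape[0],542:542+d.shape[1]]=d
cv2.imwrite("pics/a12.png",o[:,:,::-1])
E
```

```text
25.45 [ 407.51578343 -616.25080056  325.39797062]
```

View pics/a12.png

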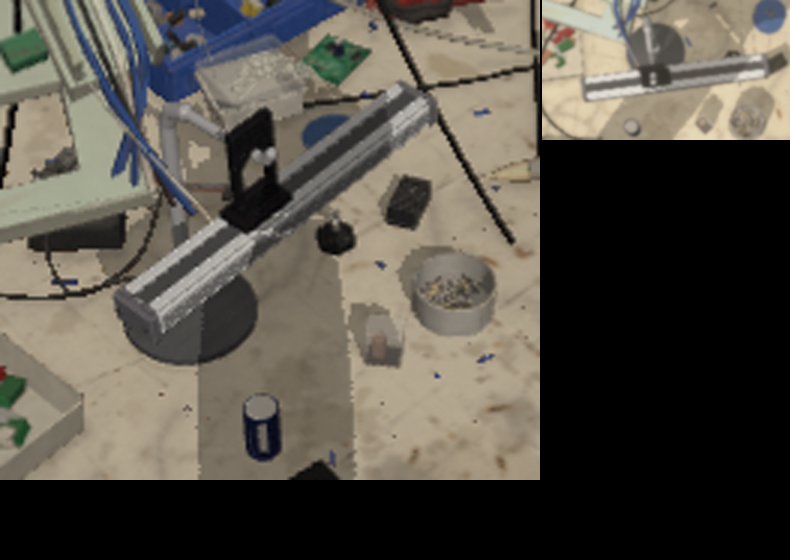

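```bash
cat > tilt.py <<'E'
from h import *
from scipy.optimize import least_squares
S=cam("scene");T=cam("top")
sc=lambda u,v:(165+u/3,130+v/3); tp=lambda u,v:(190+(u-542)/1.55,140+v/1.55)
obs=[(S,(18,140,25),sc(117,291)),(S,(-18,140,25),sc(160,312)),(S,(18,-140,25),sc(402,83)),(S,(-18,-140,25),sc(437,97)),
(T,(0,140,25),tp(585,91)),(T,(0,-140,25),tp(767,66))]
def f(q):
    Rm=R.from_euler('zx',[0,0]).as_matrix(); Rm=R.from_euler('z',q[3]).as_matrix()@R.from_euler('x',q[4]).as_matrix()
    return np.concatenate([proj(c,q[:3]+Rm@np.array(P,float))-p for c,P,p in obs])
r=least_squares(f,[610,-365,135,.12,0]);print(r.x,f(r.x).round(1))
E
python3 tilt.py
python3 - <<'E'
from h import *
# stillness: two frames
a=get_image("scene").astype(int)
for i in range(4): b=get_image("scene").astype(int)
d=np.abs(a-b).max(2)[170:245,195:315];print(read_state()['clock'],(d>25).sum())
c=cv2.imread("pics/s12.png")[:,:,::-1].astype(int);d=np.abs(c-b).max(2)[170:245,195:315];print((d>25).sum())
E
```

```text
[ 6.10431780e+02 -3.74111458e+02  1.31916579e+02  1.45809866e-01
  1.22366030e-02] [ 0.5 -1.  -0.5  1.2 -0.4 -0.7  0.9  1.3 -1.5  0.1  1.5 -1.2]
25.8 21
60
```

Request:
apply_moves(increments=[{"tx": 0.02,"ty": 0.04,"tz": 0.0,"rx": 0.0,"ry": 0.0,"rz": 0.0,"claw": 0.075},{"tx": 0.045,"ty": 0.08,"tz": 0.0,"rx": 0.0,"ry": 0.0,"rz": 0.0,"claw": 0.075},{"tx": 0.07,"ty": 0.12,"tz": 0.0,"rx": 0.0,"ry": 0.0,"rz": 0.0,"claw": 0.075},{"tx": 0.095,"ty": 0.16,"tz": 0.0,"rx": 0.0,"ry": 0.0,"rz": 0.0,"claw": 0.075},{"tx": 0.12,"ty": 0.2,"tz": 0.0,"rx": 0.0,"ry": 0.0,"rz": 0.0,"claw": 0.075},{"tx": 0.135,"ty": 0.24,"tz": 0.0,"rx": 0.0,"ry": 0.0,"rz": 0.0,"claw": 0.075},{"tx": 0.14,"ty": 0.26,"tz": 0.0,"rx": 0.0,"ry": 0.0,"rz": 0.0,"claw": 0.075},{"tx": 0.14,"ty": 0.26,"tz": -0.04,"rx": 0.0,"ry": 0.0,"rz": 0.0,"claw": 0.075},{"tx": 0.14,"ty": 0.26,"tz": -0.075,"rx": 0.0,"ry": 0.0,"rz": 0.0,"claw": 0.075},{"tx": 0.14,"ty": 0.26,"tz": -0.075,"rx": 0.0,"ry": 0.0,"rz": 0.0,"claw": 0.075},{"tx": 0.14,"ty": 0.26,"tz": -0.075,"rx": 0.0,"ry": 0.0,"rz": 0.0,"claw": 0.075},{"tx": 0.14,"ty": 0.26,"tz": -0.075,"rx": 0.0,"ry": 0.0,"rz": 0.0,"claw": 0.075}])

```text
clock: 27.0
eef_pos: [552.3, -351.4, 255.0]
tool_rot: [3.139, -0.003, 0.12]
force: [0.7, -0.2, 0.4]
width: 75.3
```

```bash
python3 - <<'E'
from h import *
import pickle
get_image("top")
s=read_state();print(s['clock'],s['eef_pos'],s['tool_rot'])
C=cam("wrist");w=snap("wrist","w13");pickle.dump(C,open("C13.pkl","wb"));print(read_state()['eef_pos'])
P=lambda y,x,z:np.array([610,-366,135])+R.from_euler('z',.13).as_matrix()@np.array([x,y,z],float)
for y in (140,130,0,-130,-140): print(y,proj(C,P(y,18,25)).round(1),proj(C,P(y,-18,25)).round(1))
g=w.astype(int).sum(2)//3
for c in (110,130,150,430,460,490): print(c,' '.join(map(str,g[60:190:2,c])))
E
```

```text
27.05 [ 552.24080549 -351.54840484  255.07347466] [ 3.13895613 -0.00350298  0.119799  ]
[ 552.0994217  -351.458047    254.87013606]
140 [ 99.7 106.7] [107.6 161.3]
130 [114.6 106.2] [121.9 161. ]
0 [315.6 102.4] [314.8 158.2]
-130 [512.2 103.4] [503.8 157.5]
-140 [526.4 103.7] [517.5 157.5]
110 164 193 190 210 214 215 217 221 223 225 227 226 226 225 224 222 221 223 223 222 219 179 147 153 155 158 163 168 174 182 191 199 209 215 214 212 212 211 199 128 76 83 152 202 211 214 201 176 168 169 169 171 171 172 172 172 171 171 170 170 150 110 106 89 65
130 160 216 207 213 218 221 223 225 225 226 225 225 224 223 222 220 217 212 207 202 164 178 216 197 234 236 237 235 235 212 121 116 118 117 114 116 117 114 98 128 193 232 233 228 185 175 172 142 72 74 115 162 165 166 166 167 167 167 168 168 168 167 138 108 104
150 169 205 211 217 220 222 221 223 225 224 223 220 216 214 214 218 222 222 219 216 152 174 179 206 231 202 189 186 177 133 97 95 95 94 93 94 94 94 94 128 174 187 187 185 182 171 170 183 220 217 197 161 124 71 80 133 147 145 139 145 149 153 160 160 120
430 192 215 221 223 220 212 205 207 217 224 225 225 226 226 226 226 226 226 224 181 158 187 180 232 238 239 238 238 227 140 113 114 115 114 113 114 116 116 118 149 225 237 238 238 238 237 235 201 172 165 159 153 151 149 146 143 135 125 123 120 110 111 112 114 115
460 159 161 162 159 161 168 157 70 57 56 56 53 58 67 72 73 69 70 68 68 144 210 200 228 238 239 239 239 234 173 115 113 115 114 112 114 116 117 107 147 218 238 239 239 238 237 236 219 217 218 216 218 219 221 222 221 222 223 223 221 222 223 223 222 223
490 163 158 146 111 96 79 75 69 64 55 59 53 63 69 91 164 214 218 220 217 148 175 188 219 239 240 240 239 238 193 115 113 115 114 112 112 116 117 117 135 202 238 239 239 238 237 235 224 218 218 219 220 221 220 222 220 217 219 221 221 221 219 215 208 200
```

```bash
cat > slot.py <<'E'
from h import *
import pickle,sys
from scipy.optimize import least_squares
def edges(g,c,r0,r1):
    col=g[r0:r1,c].astype(float); s=[]
    # dark slot: longest run <175-ish bracketed by bright
    lo=np.median(np.sort(col)[:12]); 
    hi=np.percentile(col,80); th=(lo+hi)/2; d=col<th
    best=(0,0);i=0
    while i<len(d):
        if d[i]:
            j=i
            while j<len(d) and d[j]: j+=1
            if j-i>best[1]-best[0]: best=(i,j)
            i=j
        else: i+=1
    i,j=best
    if i==0 or j>=len(col) or j-i<10: return None
    return r0+i-1+(col[i-1]-th)/(col[i-1]-col[i]), r0+j-1+(th-col[j-1])/(col[j]-col[j-1])
def run(f,Cf,cols,rows,x0,zt,yaw0,yc):
    w=cv2.imread(f); g=w.astype(int).sum(2)/3; C=pickle.load(open(Cf,"rb")); obs=[]
    for c in cols:
        e=edges(g,c,*rows)
        if e: obs.append((c,*e))
    o=np.array(obs); sep=o[:,2]-o[:,1]; med=np.polyval(np.polyfit(o[:,0],sep,1),o[:,0]); o=o[abs(sep-med)<1.2]
    def pr(q,c,e):  # ray hits plane of lamp top; return lamp x
        out=[]
        Rm=R.from_euler('z',q[1]).as_matrix()@R.from_euler('x',q[2]).as_matrix(); O=np.array([q[0],yc,zt])
        for ci,ei in zip(c,e):
            og,r=ray(C,ci,ei); n=Rm[:,2]; P=og+r*((O-og)@n)/(r@n); out.append((Rm.T@(P-O))[0])
        return np.array(out)
    F=lambda q:np.r_[pr(q,o[:,0],o[:,1])-q[3],pr(q,o[:,0],o[:,2])+q[3]]
    r=least_squares(F,[x0,yaw0,0,6],loss='soft_l1',f_scale=.2)
    J=r.jac; s=np.sqrt(np.mean(r.fun**2)); cov=np.linalg.inv(J.T@J)*s*s
    print(f,'n',len(o),'x,yaw,tilt,a',r.x.round(4),'rms',s.round(2),'sd tilt',np.sqrt(cov[2,2]).round(4))
    return r.x
E
python3 - <<'E'
from slot import *
L=list(range(118,150,2))+list(range(152,225,2)); 
run("pics/w13.png","C13.pkl",L+list(range(360,505,2)),(104,152),610,160,.13,-341)
run("pics/w9.png","C4.pkl",list(range(112,225,2))+list(range(350,540,2)),(206,262),550,227-73+25,.12,-350)
E
```

```text
pics/w13.png n 123 x,yaw,tilt,a [ 6.092572e+02  1.246000e-01 -4.040000e-02  6.771300e+00] rms 0.2 sd tilt 0.0071
pics/w9.png n 151 x,yaw,tilt,a [ 5.483719e+02  1.687000e-01 -9.500000e-02  6.763200e+00] rms 0.23 sd tilt 0.0058
```

Request:
apply_moves(increments=[{"tx": 0.0,"ty": 0.0,"tz": 0.03,"rx": 0.0,"ry": 0.0,"rz": 0.0,"claw": 0.075},{"tx": 0.015,"ty": 0.0,"tz": 0.05,"rx": 0.0,"ry": 0.0,"rz": 0.0,"claw": 0.075},{"tx": 0.045,"ty": 0.0,"tz": 0.05,"rx": 0.0,"ry": 0.0,"rz": 0.0,"claw": 0.075},{"tx": 0.06,"ty": 0.0,"tz": 0.05,"rx": 0.0,"ry": 0.0,"rz": 0.0,"claw": 0.075},{"tx": 0.06,"ty": 0.0,"tz": 0.05,"rx": 0.0,"ry": 0.0,"rz": 0.0,"claw": 0.075},{"tx": 0.06,"ty": 0.0,"tz": 0.05,"rx": 0.0,"ry": 0.0,"rz": 0.0,"claw": 0.075}])

```text
clock: 27.7
eef_pos: [610.6, -351.0, 303.1]
tool_rot: [3.141, 0.0, 0.12]
force: [-1.0, 0.2, 0.6]
width: 74.7
```

```bash
python3 - <<'E'
from slot import *
get_image("top");get_image("top")
s=read_state();print(s['clock'],s['eef_pos'])
C=cam("wrist");w=snap("wrist","w14");pickle.dump(C,open("C14.pkl","wb"));print(read_state()['eef_pos'])
P=lambda y,x,z:np.array([610,-366,135])+R.from_euler('z',.125).as_matrix()@np.array([x,y,z],float)
for y in (140,-140): print(y,proj(C,P(y,18,25)).round(1),proj(C,P(y,-18,25)).round(1))
ra=int(proj(C,P(0,0,25))[1]); print(ra)
g=w.astype(int).sum(2)//3
for c in (150,190,430,470): print(c,' '.join(map(str,g[ra-35:ra+35:2,c])))
E
```

```text
27.8 [ 609.95422675 -351.38332863  303.0790667 ]
[ 609.98943151 -351.39370052  303.06907488]
140 [129.6 174.6] [135.3 215.9]
-140 [469.9 172.6] [463.6 213.8]
194
150 223 221 216 179 96 119 167 169 207 233 235 235 219 127 115 115 114 114 112 102 131 176 181 180 177 144 158 167 164 134 108 106 92 60 63
190 210 193 175 160 108 125 172 168 177 185 183 181 149 94 91 90 90 90 90 94 136 178 183 180 177 168 155 159 162 162 162 164 153 112 108
430 202 205 210 201 112 121 168 180 212 235 236 235 221 131 117 118 115 116 117 111 146 213 234 236 235 232 226 222 223 222 222 221 221 216 207
470 209 208 191 111 66 85 107 143 146 145 146 146 146 145 144 144 147 151 158 169 182 192 202 212 215 217 212 216 216 212 202 194 193 197 182
```

```bash
cat > st.py <<'E'
from slot import *
def planes(f,Cf,cols,rows):
    g=cv2.imread(f).astype(int).sum(2)/3; C=pickle.load(open(Cf,"rb"));o=[]
    for c in cols:
        e=edges(g,c,*rows)
        if e:o.append((c,*e))
    o=np.array(o);res=[]
    keep=np.ones(len(o),bool)
    for k in (1,2):
        for _ in range(4):
            p=np.polyfit(o[keep,0],o[keep,k],2); keep&=abs(np.polyval(p,o[:,0])-o[:,k])<.5
    for k in (1,2):
        V=np.array([ray(C,c,r)[1] for c,r in o[keep][:,[0,k]]]);V/=np.linalg.norm(V,axis=1)[:,None]
        n=np.linalg.svd(V)[2][2]; res.append((n,C[2],np.abs(V@n).max()))
    print(f,keep.sum(),len(o)); return res
def line(a,b):
    d=np.cross(a[0],b[0]);d/=np.linalg.norm(d);d*=np.sign(d[1])
    A=np.array([a[0],b[0],[0,1,0]]);P=np.linalg.solve(A,[a[0]@a[1],b[0]@b[1],-341])
    return d,P
E
python3 - <<'E'
from st import *
L=list(range(118,225,2))+list(range(360,505,2))
A=planes("pics/w13.png","C13.pkl",L,(104,152))
B=planes("pics/w14.png","C14.pkl",list(range(145,235,2))+list(range(350,450,2)),(174,212))
for k in (0,1):
    d,P=line(A[k],B[k]); print(k,'yaw',np.arctan2(-d[0],d[1]).round(4),'tilt',np.arcsin(d[2]).round(4),'P',P.round(1),A[k][2],B[k][2])
E
```

```text
pics/w13.png 105 124
pics/w14.png 58 94
0 yaw 0.123 tilt -0.0256 P [ 616.1 -341.   158.9] 0.0007216798867720396 0.0012615966247979235
1 yaw 0.1229 tilt -0.0324 P [ 602.3 -341.   158.7] 0.0012401458049091376 0.0007175333141852194
```

Request:
apply_moves(increments=[{"tx": -0.03,"ty": 0.0,"tz": 0.0,"rx": 0.0,"ry": 0.0,"rz": 0.0,"claw": 0.075},{"tx": -0.06,"ty": -0.008,"tz": 0.0,"rx": 0.0,"ry": 0.0,"rz": 0.0,"claw": 0.075},{"tx": -0.085,"ty": -0.015,"tz": 0.0,"rx": 0.0,"ry": 0.0,"rz": 0.0,"claw": 0.075},{"tx": -0.1,"ty": -0.015,"tz": 0.0,"rx": 0.0,"ry": 0.0,"rz": 0.0,"claw": 0.075},{"tx": -0.1,"ty": -0.015,"tz": 0.0,"rx": 0.0,"ry": 0.0,"rz": 0.0,"claw": 0.075},{"tx": -0.1,"ty": -0.015,"tz": 0.0,"rx": 0.0,"ry": 0.0,"rz": 0.0,"claw": 0.075},{"tx": -0.1,"ty": -0.015,"tz": 0.0,"rx": 0.0,"ry": 0.0,"rz": 0.0,"claw": 0.075}])

```text
clock: 28.55
eef_pos: [512.2, -365.2, 302.7]
tool_rot: [-3.142, -0.001, 0.121]
force: [1.2, 0.9, -0.0]
width: 74.9
```

```bash
python3 - <<'E'
from st import *
get_image("top");get_image("top")
s=read_state();print(s['clock'],s['eef_pos'],s['tool_rot'])
C=cam("wrist");w=snap("wrist","w15");pickle.dump(C,open("C15.pkl","wb"))
Pm=lambda y,x,z:np.array([609.3,-366,134])+R.from_euler('z',.123).as_matrix()@np.array([x,y,z],float)
a=proj(C,Pm(140,0,25));b=proj(C,Pm(-140,0,25));print(a,b)
r=int((a[1]+b[1])/2)
A=planes("pics/w13.png","C13.pkl",list(range(118,225,2))+list(range(360,505,2)),(104,152))
B=planes("pics/w14.png","C14.pkl",list(range(145,235,2))+list(range(350,450,2)),(174,212))
D=planes("pics/w15.png","C15.pkl",list(range(int(a[0])+15,int(a[0])+100,2))+list(range(int(b[0])-120,int(b[0])-15,2)),(r-19,r+19))
for n,(X,Y) in {'AB':(A,B),'DB':(D,B)}.items():
  for k in (0,1):
    d,P=line(X[k],Y[k]); print(n,k,'yaw',np.arctan2(-d[0],d[1]).round(4),'tilt',np.arcsin(d[2]).round(4),'P',P.round(1),X[k][2],Y[k][2])
# check on something known level: bench front edge not used; end columns -> hanger place
g=w.astype(int).sum(2)//3
print(g[r-12,max(0,int(a[0])-12):int(a[0])+24:2]); print(g[r-12,int(b[0])-24:int(b[0])+16:2])
E
```

```text
28.65 [ 512.13565647 -365.08610524  302.3513056 ] [-3.14134241e+00 -4.52419791e-04  1.21551599e-01]
[115.34455761  71.15867252] [482.35352442  71.38869938]
pics/w13.png 105 124
pics/w14.png 58 94
pics/w15.png 81 96
AB 0 yaw 0.123 tilt -0.0256 P [ 616.1 -341.   158.9] 0.0007216798867720396 0.0012615966247979235
AB 1 yaw 0.1229 tilt -0.0324 P [ 602.3 -341.   158.7] 0.0012401458049091376 0.0007175333141852194
DB 0 yaw 0.124 tilt -0.0296 P [ 615.9 -341.   158.2] 0.0011063143733352106 0.0012615966247979235
DB 1 yaw 0.1231 tilt -0.0333 P [ 602.5 -341.   159.3] 0.0008662477110704559 0.0007175333141852194
[213 214 216 218 222 224 223 223 223 195 149 146 138 119 106 134 136 135]
[112 111 111 111 112 112 112 112 113 113 109 113 138 145 146 142 189 202
 208 105]
```

```bash
python3 - <<'E'
from h import *
a=get_image("top").astype(int)
for i in range(3): b=get_image("top").astype(int)
print((np.abs(a-b).max(2)>25).sum(),read_state()['clock'])
print(finish_job())
E
```

```text
14 28.9
the job is handed in; nothing more can be done
None
```

The lamp is hanging from the stand's hook by the hanger's eye. It is nearly but not perfectly level: my last check put it at about 0.03 rad (1.7°), +y end low. I handed the job in at 28.9 s.

- **Finding the balance point:** I pushed the lamp out in 4 mm steps, backing off and checking after each one. It tipped slowly by its own weight and rested untouched, with the edge about 22–25 mm to the +y side of the lamp's middle.
- **Marking it:** I slid the hanger with a light press of about 5–8 N to about +26 mm. That is 2–3 mm past the measured edge, to allow for the hanger's own 20 g.
- **Hanging:** With the lamp lifted off the block, the wrist read about 5.2 N and almost no turning moment. The net load on the rod at contact was about 7 N before I let go.

**Checks that disagreed or fell short:**
- **Level:** The close wrist-camera pairs gave tilts of −0.026 to −0.033 rad, which means the hanger is about 2 mm short of ideal. A coarser fit from the scene and top views gave +0.012 rad. I left it, because taking the lamp down for a 2 mm correction seemed riskier than the tilt.
- **Balance point:** Measurements made while pushing put it lower, at about 18–21 mm. I relied on the camera values.
- **Stillness:** The last top-view pictures differed in only 14 pixels, so the lamp looked still. I saw no contact with the other parts, but did not measure their positions again.

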